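# Weigh out the mosaic pieces

### The job

Stand the widest of the three beakers upright on the middle of the scale's pan without ever tipping it over, then use the scoop to bring every mosaic piece from the two tray lanes into that beaker, and finally stand the scoop upright in the middle of its mat again. Never touch a piece in the tray with the fingers (a stray that has fallen outside the tray may be picked up by hand), and leave the other two beakers, the plate and the brush where they are. The widest beaker must be set down and released before the first piece goes in, and must end upright on the pan.

Things in the scene. Friction and masses are not known exactly. Their poses are not given: they have to be found in the camera images.
- tray: fixed grey sorting tray, 130 long (x) x 120 wide (y) x 30 mm high, on the table; origin under its centre. Flat floor, top at z = 4 mm; all walls 4 mm thick, tops at z = 30 mm: a far wall (inner face x = +61 mm), two side walls and a middle divider along x. So it has two lanes, each 54 mm wide. The end towards -x (the robot's side) is open: the floor just ends at x = -65 mm
- lane_left (a point): on the tray's floor, at the far (+x) end of the lane on its +y side, midway across the lane (tray x = 61, y = +29 mm); its axes are the tray's
- lane_right (a point): the same for the lane on its -y side (tray x = 61, y = -29 mm)
- scale: fixed bench scale, 165 x 165 mm body with a flat square steel pan 150 x 150 mm, its top 36 mm above the table; origin under its centre
- pan (a point): centre of the top face of the scale's pan
- mat: fixed grey felt mat, 140 (x) x 100 (y) x 4 mm, on which the scoop stands at the start; origin under its centre
- scoop: loose steel scoop, 0.16 kg, flat bottom, with an upright wooden handle; origin under the handle's centre, x towards the lip, z up. Handle: flat-sided block 28 (x) x 14 (y) mm, up to z = 70 mm, gripped across y from above. Pan: 46 mm wide outside, 42 inside, floor 2 mm thick; back wall at x = 15 mm, side walls up to x = 66 mm, 24 mm high. Lip: see scoop_lip
- scoop_mid (a point): on the scoop's underside, midway along its length: x = 36 mm in the scoop's frame
- scoop_lip (a point): on the scoop's underside at the tip of the lip: x = 86 mm in the scoop's frame. From x = 66 mm to here there are no side walls and the floor thins to a wedge, 0.5 mm thick and 38 mm wide at the tip
- beaker1: loose open white ceramic beaker, straight round wall, outside diameter 52 mm, height 80 mm, wall 3 mm, bottom 6 mm; stands upright on the table at the start; origin under the centre of its bottom, z up. The three beakers have the same height and differ in diameter only
- beaker2: loose open white ceramic beaker, straight round wall, outside diameter 60 mm, height 80 mm, wall 3 mm, bottom 6 mm; stands upright on the table at the start; origin under the centre of its bottom, z up. The three beakers have the same height and differ in diameter only
- beaker3: loose open white ceramic beaker, straight round wall, outside diameter 68 mm, height 80 mm, wall 3 mm, bottom 6 mm; stands upright on the table at the start; origin under the centre of its bottom, z up. The three beakers have the same height and differ in diameter only (this is the widest)
- tess1: glazed terracotta-brown mosaic piece (tessera): 17 mm cube with its edges bevelled by 2.5 mm, 12 g, friction about 0.4 (on a tilted scoop it slides off at 0.3 to 0.5 rad, and fast if steeper); origin at its centre. Starts on the floor of a tray lane, in the half next to the far wall, at most two side by side; may be absent
- tess2: glazed terracotta-brown mosaic piece (tessera): 17 mm cube with its edges bevelled by 2.5 mm, 12 g, friction about 0.4 (on a tilted scoop it slides off at 0.3 to 0.5 rad, and fast if steeper); origin at its centre. Starts on the floor of a tray lane, in the half next to the far wall, at most two side by side; may be absent
- tess3: glazed terracotta-brown mosaic piece (tessera): 17 mm cube with its edges bevelled by 2.5 mm, 12 g, friction about 0.4 (on a tilted scoop it slides off at 0.3 to 0.5 rad, and fast if steeper); origin at its centre. Starts on the floor of a tray lane, in the half next to the far wall, at most two side by side; may be absent
- tess4: glazed terracotta-brown mosaic piece (tessera): 17 mm cube with its edges bevelled by 2.5 mm, 12 g, friction about 0.4 (on a tilted scoop it slides off at 0.3 to 0.5 rad, and fast if steeper); origin at its centre. Starts on the floor of a tray lane, in the half next to the far wall, at most two side by side; may be absent
- tess5: glazed terracotta-brown mosaic piece (tessera): 17 mm cube with its edges bevelled by 2.5 mm, 12 g, friction about 0.4 (on a tilted scoop it slides off at 0.3 to 0.5 rad, and fast if steeper); origin at its centre. Starts on the floor of a tray lane, in the half next to the far wall, at most two side by side; may be absent
- tess6: glazed terracotta-brown mosaic piece (tessera): 17 mm cube with its edges bevelled by 2.5 mm, 12 g, friction about 0.4 (on a tilted scoop it slides off at 0.3 to 0.5 rad, and fast if steeper); origin at its centre. Starts on the floor of a tray lane, in the half next to the far wall, at most two side by side; may be absent
- tess7: glazed terracotta-brown mosaic piece (tessera): 17 mm cube with its edges bevelled by 2.5 mm, 12 g, friction about 0.4 (on a tilted scoop it slides off at 0.3 to 0.5 rad, and fast if steeper); origin at its centre. Starts on the floor of a tray lane, in the half next to the far wall, at most two side by side; may be absent
- tess8: glazed terracotta-brown mosaic piece (tessera): 17 mm cube with its edges bevelled by 2.5 mm, 12 g, friction about 0.4 (on a tilted scoop it slides off at 0.3 to 0.5 rad, and fast if steeper); origin at its centre. Starts on the floor of a tray lane, in the half next to the far wall, at most two side by side; may be absent
- plate: bystander: loose blue ceramic plate, 170 mm across, 22 mm high, beyond the tray; origin under its centre
- brush: bystander: loose wooden brush, 190 mm long, lying on the table beyond the tray and the beakers; origin under its middle

How it is judged:
By the outcome, as a careful person would: the job done as asked, in the order asked, and still so for the second after the job is handed in, with the robot touching nothing.
Of tess1, tess2, tess3, tess4, tess5, tess6, tess7, tess8 only 4 to 7 are there at a start; the rules pass over those that are not, and their reading is None.
At some moment in a run one of beaker3, scoop may be knocked a few centimetres aside while the robot is not near it.
It also fails if it takes over 210 s, if anything falls off the work surface, if the arm or the gripper's body presses on something with over 40 N, if the wrist force passes 120 N, or if a joint passes its speed limit or range.

### The arm

A 7-joint arm with a two-finger parallel gripper is mounted at the origin on the work surface. World frame = base frame: x ahead of the robot, y to its left, z up, the work surface at z = 0. Lengths are in m, angles in rad, forces in N, time in s.
With the tool pointing down it reaches from about 0.425 to 0.925 m from the base axis. Payload 6.8 kg.
Tool frame: the origin (TCP) lies at the very end of the fingers, on their centre line; the grasp point (between the pads) lies 19 mm behind it (r.grip_depth is the distance from the TCP to the grasp point, in m); z points along the fingers, y is the direction in which the jaws open and shut (so a half turn about z gives the same grasp; the last joint's range is limited). The gripper opens to 85 mm and grips with 20 to 120 N. Pads are 22 mm wide; open, the fingers measure 114 mm over their backs; the gripper's body (76 mm by 85 mm) begins 54 mm behind the grasp point. The pads swing forward as they close: fully open they stand 13 mm farther back than shut.
Start: joints at [1.226, 0.477, 0.022, 1.555, -0.011, 1.109, -0.083], TCP at [0.158, -0.656, 0.231] pointing down, gripper open.
Joint ranges: [-2.96, 2.96], [-0.34, 2.1], [-1.41, 1.46], [0.24, 2.44], [-1.37, 4.51], [0.17, 1.92], [-2.96, 2.96]. Speed limits (rad/s): [2.39, 2.39, 3.14, 3.14, 3.14, 3.14, 3.14].

### API

Orientations are given as a rotation vector (axis times angle).
In Python, from bench import status, eyes, workorder, spotter, r gives the robot as it stands.
- The arm moves only by the tool drive_tool, never from a script. Its argument "commands" is a list of rows, each an object of numbers: "rx", "ry", "rz": the turn, a rotation vector about the world's x, y, z normalised to -1 to 1, where 1 is 8 degrees; "tx", "ty", "tz": the shift along the world's x, y, z normalised to -1 to 1, where 1 is 20 mm; "grip": the closure, from -1 (fully open) to 1 (shut). A call has 1 to 10 rows; each row shifts and turns the commanded pose from where the row before left it; what a row does not reach is not made up. A row lasts 1/8 s, in which the tool goes at most 62.5 mm and 10.7 degrees, less where a joint would pass 70% of its speed; a pose out of reach is approached as far as the arm can. A call with a number of a shift or a turn outside -1 to 1 is refused whole. A call with a gripper value outside its range is refused whole. The fingers move at their own pace and stop on an object; "grip_force" is the grip in N (left out, the last holds). Time passes only in rows, so rows that do not move let the fingers close. It gives the time, the measured TCP pose, the force and the opening at its end, in the units of the state.
- status.get_obs(): the state, without advancing time (a new reading comes with each control period).
- eyes.grab_frame(name): name is "scene" or "top" or "wrist"; returns a dict with "frame" (420x560x3 uint8, blue, green, red), "range_z" (420x560 float32, m along the optical axis (not along the pixel's ray), 0 where there is no reading), "fx", "fy", "cx", "cy" (pixels), "dist_coeffs" ([k1, k2, p1, p2, k3] as OpenCV has them; the pictures are not rectified), "T" (4x4, takes a point from camera to world coordinates); the wrist camera has in their place "T_tool_cam" (4x4, takes a point from camera to tool coordinates, whose origin is the TCP and whose axes are the flange's). Camera axes: x right, y down, z forward; pixel columns grow to the right and rows downward; lengths in m; the calibration is good to about 2 mm. A picture is of the moment at which its call begins: read the wrist's pose just before it.
- workorder.hand_in(): hands the job in, once; it reports no verdict.
Trained networks look in the newest picture that a camera, given by its name, has taken for a name from the list of things; names that differ only in an ending like _2 or _b are one class to them, and where a whole thing is asked for, a point or a joint stands for the part that bears it (a point fixed in the world has none). Each returns a list of dicts, best first, with "confidence" (0 to 1); they miss things now and then, are a little off and sometimes report something else, mostly with a low value. They report only what shows in the picture. A call takes as long as a camera call.
- spotter.boxes_of(camera, target): "position" ([column, row] as shares, 0 to 1, of the picture: columns of its width, rows of its height, amid what is visible of it).
- spotter.masks_of(camera, target): "mask" (420x560 bool, what is visible of it) and "position" ([column, row] as shares, 0 to 1, of the picture: columns of its width, rows of its height, amid what is visible of it).
The state is a dict: "clock": time; "joints": joint angles; "qvel": joint speeds; "tau": joint torques, N m; "tcp_pos": TCP position; "orientation": TCP orientation; "contact_force": force on the tool from outside, world axes, zero at the start; "moment": the same for the moment, N m; "grip_width": finger opening in m.
Only numpy, scipy, OpenCV 4.12 (cv2) and the standard library are available. Lean on these libraries where they do the work, as an engineer would, in place of code of your own. Each camera call takes 0.05 s, during which the arm holds its last target.

## Working session

There is one attempt and no reset: what is moved stays moved. The work goes in short steps, Python scripts to look and compute and a tool call to move; the robot and the scene stay as the last step left them, time stands still between calls to the robot, and variables do not carry over. Pictures are saved under pics/ and viewed, and the job is handed in when it is done.

Besides the shell and the picture viewer there is one more tool, called as name([rows], argument=value, ...), one row to a line, values as JSON. drive_tool: Moves the arm, as the interface text tells. Scaled input: -1 to 1 covers 20 mm each way for a shift and 8 degrees each way for a turn. Its arguments: {"type":"object","properties":{"commands":{"type":"array","items":{"type":"object","properties":{"rx":{"type":"number"},"ry":{"type":"number"},"rz":{"type":"number"},"tx":{"type":"number"},"ty":{"type":"number"},"tz":{"type":"number"},"grip":{"type":"number"}}}},"grip_force":{"type":"number"}},"required":["commands"]}

```bash
ls -la; mkdir -p pics
cat > h.py <<'E'
import numpy as np, cv2
from scipy.spatial.transform import Rotation as R
from bench import status, eyes, workorder, spotter, r
def grab(name):
    o=status.get_obs()
    f=eyes.grab_frame(name)
    if 'T' in f: T=np.array(f['T'])
    else:
        W=np.eye(4); W[:3,:3]=R.from_rotvec(o['orientation']).as_matrix(); W[:3,3]=o['tcp_pos']
        T=W@np.array(f['T_tool_cam'])
    f['TW']=T
    f['K']=np.array([[f['fx'],0,f['cx']],[0,f['fy'],f['cy']],[0,0,1.]])
    return f
def cloud(f):
    h,w=f['range_z'].shape
    u,v=np.meshgrid(np.arange(w),np.arange(h))
    p=cv2.undistortPoints(np.stack([u,v],-1).reshape(-1,1,2).astype(np.float64),f['K'],np.array(f['dist_coeffs'])).reshape(h,w,2)
    z=f['range_z'].astype(float)
    P=np.stack([p[...,0]*z,p[...,1]*z,z],-1)
    P=P@f['TW'][:3,:3].T+f['TW'][:3,3]
    P[z<=0]=np.nan
    return P
def proj(f,X):
    X=np.atleast_2d(X); Ti=np.linalg.inv(f['TW'])
    rv=cv2.Rodrigues(Ti[:3,:3])[0]
    return cv2.projectPoints(X.astype(float),rv,Ti[:3,3],f['K'],np.array(f['dist_coeffs']))[0].reshape(-1,2)
def ray(f,u,v,z):
    p=cv2.undistortPoints(np.array([[[u,v]]],float),f['K'],np.array(f['dist_coeffs'])).reshape(2)
    d=f['TW'][:3,:3]@np.array([p[0],p[1],1]); o=f['TW'][:3,3]
    return o+d*(z-o[2])/d[2]
def save(f,n): cv2.imwrite('pics/'+n+'.png',f['frame'])
E
python3 - <<'E'
from h import *
print(status.get_obs())
for n in ['scene','top','wrist']:
    f=grab(n); save(f,n+'0'); print(n,f['fx'],f['cx'],f['cy'],f['dist_coeffs'],np.round(f['TW'],3).tolist())
E
```

```text
total 12
drwxr-xr-x  3 agent agent 4096 Dec  6 17:02 .
drwxr-xr-x 23 root  root  4096 Dec  6 17:02 ..
drwxr-xr-x  2 agent agent 4096 Dec  6 17:02 pics
{'clock': 0.0, 'joints': array([ 1.22591915,  0.47780739,  0.02235459,  1.5564516 , -0.01147333,
        1.10928214, -0.08311939]), 'qvel': array([-1.71609462e-03, -3.03889052e-06, -3.26165058e-04, -2.16305769e-04,
       -7.02393604e-04, -1.33165554e-03,  2.59961698e-04]), 'tau': array([ 3.63603958e-04, -5.96452546e+01,  1.60782751e+00, -2.81191117e+01,
        1.23470227e-02,  9.41797625e-03,  1.54432473e-05]), 'tcp_pos': array([ 0.15816709, -0.65560408,  0.23032106]), 'orientation': array([-3.11783432e+00, -3.70851660e-01,  5.95094102e-04]), 'contact_force': array([ 0.68110206, -0.16139654,  0.22200299]), 'moment': array([-0.03964822,  0.0021003 , -0.01134495]), 'grip_width': 0.0854957863886965}
scene 508.6239839015994 277.847240228444 214.169503910237 [-0.11967392  0.          0.          0.          0.        ] [[0.547, 0.548, -0.633, 1.428], [0.837, -0.377, 0.396, -0.506], [-0.021, -0.746, -0.665, 0.93], [0.0, 0.0, 0.0, 1.0]]
top 417.2870446292301 276.63104844981376 208.57722618170524 [-0.06492086  0.          0.          0.          0.        ] [[0.012, -0.996, 0.085, 0.532], [-1.0, -0.012, -0.01, -0.008], [0.011, -0.085, -0.996, 0.882], [0.0, 0.0, 0.0, 1.0]]
wrist 304.29936454397745 277.8212018697682 208.3161429257033 [-0.01852824  0.          0.          0.          0.        ] [[0.234, -0.936, -0.262, 0.224], [-0.972, -0.226, -0.062, -0.64], [-0.001, 0.269, -0.963, 0.373], [0.0, 0.0, 0.0, 1.0]]
```

View pics/scene0.png

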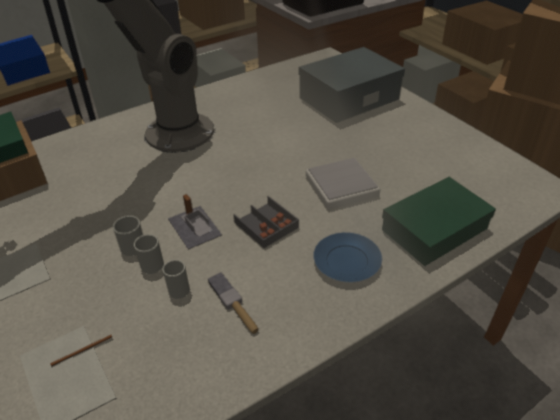

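View pics/top0.png

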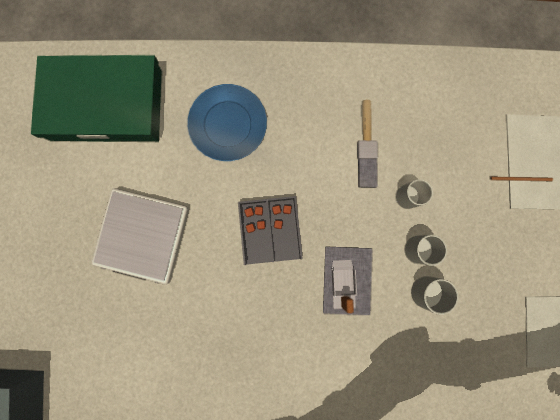

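View pics/wrist0.png

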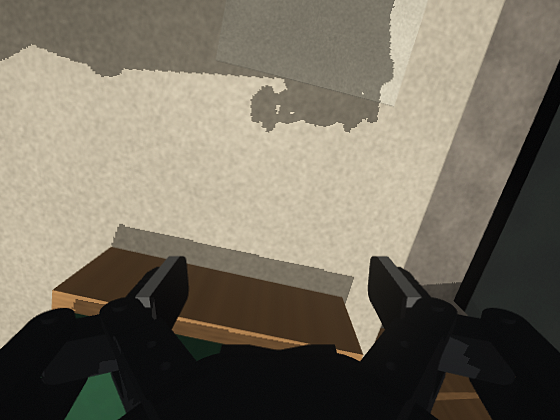

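The top view shows the tray at about (270,230), with four pieces in the left lane and three in the right. The scale is at (140,236), the scoop on its mat at (347,280) and the widest beaker at (440,296). Next I'll measure them.

Run:
```python
from h import *
f=grab('top'); P=cloud(f); np.save('P.npy',P); Z=P[...,2]
print('table', np.nanmedian(Z))
def rect(name,zr,sl):
    m=np.zeros(Z.shape,bool); m[sl]=True
    m&=(Z>zr[0])&(Z<zr[1])
    q=P[m][:,:2].astype(np.float32)
    (c,s,a)=cv2.minAreaRect(q); print(name,m.sum(),'c',np.round(c,4),'size',np.round(s,4),'ang',round(a,2), 'z',np.round(np.median(P[m][:,2]),4))
    return q
rect('pan',(0.030,0.045),np.s_[180:290,85:195])
rect('tray',(0.024,0.036),np.s_[185:270,230:310])
for n,sl in [('b3',np.s_[265:330,410:470]),('b2',np.s_[225:275,405:455]),('b1',np.s_[165:215,395:440])]:
    q=rect(n,(0.072,0.09),sl)
    # circle fit
    A=np.c_[2*q,np.ones(len(q))]; s=np.linalg.lstsq(A,(q**2).sum(1),rcond=None)[0]
    print('  circ',s[:2],np.sqrt(s[2]+s[0]**2+s[1]**2)*2)
    print('  enc',cv2.minEnclosingCircle(q))
rect('handle',(0.06,0.085),np.s_[240:320,320:375])
rect('scoopwall',(0.022,0.034),np.s_[240:320,320:375])
for t in ['tray','scale','scoop','mat','beaker3','beaker1','tess1']:
    for d in spotter.masks_of('top',t)[:8]:
        u,v=np.array(d['position'])*[560,420]; m=d['mask']&np.isfinite(Z)
        print(t,round(d['confidence'],2),round(u),round(v),np.round(np.nanmedian(P[m],0),3), m.sum())
```

```text
table -0.0002758312063315671
pan 5956 c [0.5463 0.2643] size [0.1643 0.1631] ang 76.45 z 0.0354
tray 509 c [ 0.5617 -0.0027] size [0.1287 0.1203] ang 6.56 z 0.0295
b3 239 c [ 0.4409 -0.3267] size [0.0895 0.068 ] ang 52.33 z 0.0786
  circ [ 0.43623214 -0.33392999] 0.065769879910393
  enc ((0.4486764967441559, -0.3284652531147003), 0.04904549568891525)
b2 206 c [ 0.5244 -0.3174] size [0.0581 0.0584] ang 32.31 z 0.0786
  circ [ 0.52403625 -0.31754181] 0.05603065367690862
  enc ((0.5241078734397888, -0.31841686367988586), 0.03033853881061077)
b1 176 c [ 0.637  -0.2954] size [0.0519 0.0512] ang 89.33 z 0.0788
  circ [ 0.63707398 -0.2957746 ] 0.04935631662321767
  enc ((0.6374325156211853, -0.29596632719039917), 0.026630299165844917)
handle 107 c [ 0.416  -0.1594] size [0.0254 0.0145] ang 0.49 z 0.0723
scoopwall 114 c [ 0.4413 -0.1578] size [0.0776 0.0463] ang 3.07 z 0.0275
tray 0.85 274 232 [ 0.554 -0.004  0.004] 3256
tray 0.54 425 250 [ 0.523 -0.328  0.04 ] 1054
scale 0.63 140 236 [0.545 0.26  0.035] 6511
scale 0.36 272 233 [ 0.554 -0.003  0.004] 3143
scale 0.31 261 227 [0.571 0.017 0.02 ] 58
scoop 0.76 344 287 [ 0.449 -0.156  0.006] 1147
mat 0.97 357 273 [ 0.469 -0.183  0.003] 2159
mat 0.17 141 235 [0.545 0.26  0.035] 6569
beaker3 0.93 415 194 [ 0.638 -0.303  0.042] 877
beaker3 0.87 425 251 [ 0.523 -0.328  0.04 ] 1062
beaker3 0.83 434 292 [ 0.433 -0.345  0.036] 1389
beaker1 0.93 415 194 [ 0.638 -0.303  0.042] 877
beaker1 0.87 425 251 [ 0.523 -0.328  0.04 ] 1062
beaker1 0.83 434 292 [ 0.433 -0.345  0.036] 1389
tess1 0.59 275 227 [ 0.574 -0.02   0.02 ] 70
tess1 0.56 250 230 [0.566 0.037 0.02 ] 70
tess1 0.52 248 212 [0.598 0.04  0.02 ] 44
tess1 0.49 260 210 [0.6   0.021 0.02 ] 57
```

Run:
```python
import cv2
a=cv2.imread('pics/top0.png')
cv2.imwrite('pics/z1.png',cv2.resize(a[180:330,230:380],None,fx=4,fy=4,interpolation=cv2.INTER_CUBIC))
```

```text
(no output)
```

View pics/z1.png

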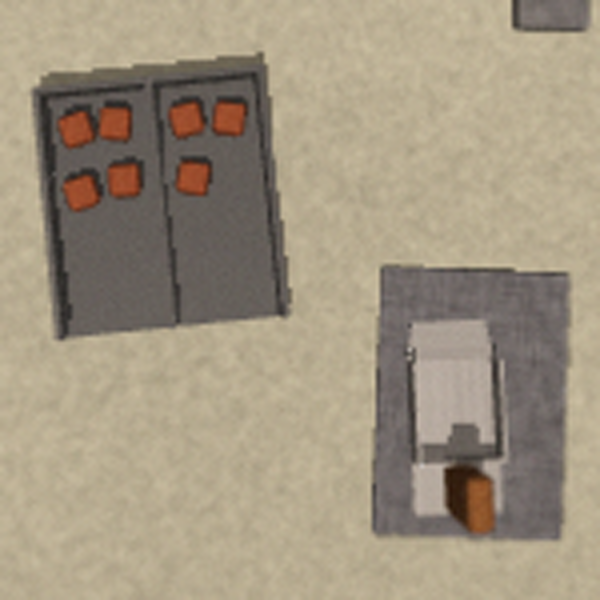

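drive_tool([
  {"tx": 0.87,"ty": 1,"grip": -1},
  {"tx": 0.87,"ty": 1},
  {"tx": 0.87,"ty": 1},
  {"tx": 0.87,"ty": 1},
  {"tx": 0.87,"ty": 1},
  {"tx": 0.87,"ty": 1},
  {"tx": 0.87,"ty": 1},
  {"tx": 0.87,"ty": 1},
  {"tx": 0.87,"ty": 1},
  {"tx": 0.87,"ty": 1},
], grip_force=60)

```text
validation failed for argument at $.co...
```

drive_tool([
  {"tx": 0.87,"ty": 1},
  {"tx": 0.87,"ty": 1},
  {"tx": 0.87,"ty": 1},
  {"tx": 0.87,"ty": 1},
  {"tx": 0.87,"ty": 1},
  {"tx": 0.87,"ty": 1},
  {},
])

```text
validation failed for argument at $.co...
```

```bash
cat > bk.py <<'E'
from h import *
def circ(q):
    A=np.c_[2*q,np.ones(len(q))]; s=np.linalg.lstsq(A,(q**2).sum(1),rcond=None)[0]
    return s[:2],np.sqrt(s[2]+s[0]**2+s[1]**2)*2
E
python3 - <<'E'
from bk import *
o=status.get_obs(); print(o['clock'],o['tcp_pos'],o['orientation'],o['joints'])
for n in ['wrist','top']:
    f=grab(n); save(f,n+'1'); P=cloud(f); Z=P[...,2]
    m=(Z>.074)&(Z<.085)&(np.hypot(P[...,0]-.436,P[...,1]+.334)<.046)
    if n=='wrist': m&=(np.arange(420)[:,None]<330)
    q=P[m][:,:2]; print(n,m.sum(),circ(q), q.min(0),q.max(0))
E
```

```text
0.55 [ 0.15838785 -0.65615829  0.23130144] [3.11958189e+00 3.71173226e-01 3.13467727e-06] [ 1.22586339  0.47699183  0.02237023  1.55542689 -0.01147022  1.109295
 -0.0831013 ]Traceback (most recent call last):
  File "<stdin>", line 7, in <module>
    return umr_minimum(a, axis, None, out, keepdims, initial, where)
ValueError: zero-size array to reduction operation minimum which has no identity
```

View pics/wrist1.png

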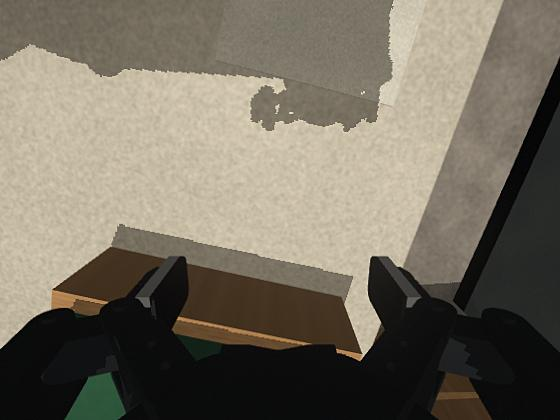

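The call failed validation, possibly because every row needs all its fields. I'll try one full row.

drive_tool([
  {"tx": 0.87,"ty": 1.0,"tz": 0,"rx": 0,"ry": 0,"rz": 0,"grip": -1},
], grip_force=60)

```text
clock: 0.72
tcp_pos: [0.1736, -0.6372, 0.2312]
orientation: [3.119, 0.365, -0.002]
contact_force: [0.8, -0.3, -0.1]
grip_width: 0.0857
```

drive_tool([
  {"tx": 0.87,"ty": 1,"tz": 0,"rx": 0,"ry": 0,"rz": 0,"grip": -1},
  {"tx": 0.87,"ty": 1,"tz": 0,"rx": 0,"ry": 0,"rz": 0,"grip": -1},
  {"tx": 0.87,"ty": 1,"tz": 0,"rx": 0,"ry": 0,"rz": 0,"grip": -1},
  {"tx": 0.87,"ty": 1,"tz": 0,"rx": 0,"ry": 0,"rz": 0,"grip": -1},
  {"tx": 0.87,"ty": 1,"tz": 0,"rx": 0,"ry": 0,"rz": 0,"grip": -1},
  {"tx": 0.87,"ty": 1,"tz": 0,"rx": 0,"ry": 0,"rz": 0,"grip": -1},
  {"tx": 0.87,"ty": 1,"tz": 0,"rx": 0,"ry": 0,"rz": 0,"grip": -1},
  {"tx": 0.87,"ty": 1,"tz": 0,"rx": 0,"ry": 0,"rz": 0,"grip": -1},
  {"tx": 0.87,"ty": 1,"tz": 0,"rx": 0,"ry": 0,"rz": 0,"grip": -1},
  {"tx": 0.87,"ty": 1,"tz": 0,"rx": 0,"ry": 0,"rz": 0,"grip": -1},
])

```text
clock: 1.98
tcp_pos: [0.3503, -0.4355, 0.2315]
orientation: [3.119, 0.371, 0.0]
contact_force: [0.6, 0.9, 0.4]
grip_width: 0.0854
```

drive_tool([
  {"tx": 0.87,"ty": 1,"tz": 0,"rx": 0,"ry": 0,"rz": 0,"grip": -1},
  {"tx": 0.87,"ty": 1,"tz": 0,"rx": 0,"ry": 0,"rz": 0,"grip": -1},
  {"tx": 0.87,"ty": 1,"tz": 0,"rx": 0,"ry": 0,"rz": 0,"grip": -1},
  {"tx": 0.87,"ty": 1,"tz": 0,"rx": 0,"ry": 0,"rz": 0,"grip": -1},
  {"tx": 0.87,"ty": 1,"tz": 0,"rx": 0,"ry": 0,"rz": 0,"grip": -1},
  {"tx": 0,"ty": 0,"tz": 0,"rx": 0,"ry": 0,"rz": 0,"grip": -1},
])

```text
clock: 2.72
tcp_pos: [0.4384, -0.3343, 0.2315]
orientation: [-3.118, -0.377, -0.002]
contact_force: [-0.0, 0.2, 0.6]
grip_width: 0.0857
```

```bash
cat > m1.py <<'E'
from bk import *
import sys
tag=sys.argv[1]
o=status.get_obs(); print(o['clock'],o['tcp_pos'],o['orientation'],np.round(o['joints'],3))
for n in ['wrist','top']:
    f=grab(n); save(f,n+tag); P=cloud(f); Z=P[...,2]
    m=(Z>.074)&(Z<.085)&(np.hypot(P[...,0]-.436,P[...,1]+.334)<.046)
    if n=='wrist': m&=(np.arange(420)[:,None]<330)
    q=P[m][:,:2]
    if len(q)>9: print(n,m.sum(),circ(q), q.min(0),q.max(0))
E
python3 m1.py 1
```

```text
2.725 [ 0.43837737 -0.33427074  0.23151598] [-3.11845785e+00 -3.77390241e-01 -1.61164984e-03] [ 0.669  0.281 -0.157  1.846  0.05   1.018 -0.838]
wrist 728 (array([ 0.43506275, -0.33509949]), np.float64(0.06414355641093478)) [ 0.4012331  -0.36858024] [ 0.46838017 -0.3015904 ]
top 209 (array([ 0.43484355, -0.33453083]), np.float64(0.06488317498945763)) [ 0.40036026 -0.36798224] [ 0.46794992 -0.30050582]
```

View pics/wrist1.png

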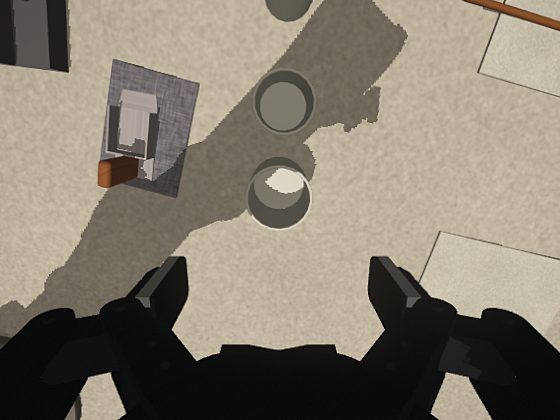

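View pics/top1.png

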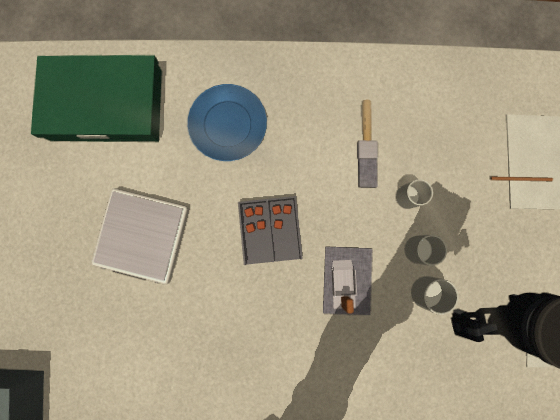

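Both cameras put the beaker at (0.435, -0.335), with an outside diameter of about 67 mm. I'll descend on it now.

drive_tool([
  {"tx": -0.15,"ty": -0.05,"tz": -1,"rx": 0,"ry": 0,"rz": 0,"grip": -1},
  {"tx": 0,"ty": 0,"tz": -1,"rx": 0,"ry": 0,"rz": 0,"grip": -1},
  {"tx": 0,"ty": 0,"tz": -1,"rx": 0,"ry": 0,"rz": 0,"grip": -1},
  {"tx": 0,"ty": 0,"tz": -1,"rx": 0,"ry": 0,"rz": 0,"grip": -1},
  {"tx": 0,"ty": 0,"tz": -1,"rx": 0,"ry": 0,"rz": 0,"grip": -1},
  {"tx": 0,"ty": 0,"tz": -0.5,"rx": 0,"ry": 0,"rz": 0,"grip": -1},
  {"tx": 0,"ty": 0,"tz": 0,"rx": 0,"ry": 0,"rz": 0,"grip": -1},
])

```text
clock: 3.7
tcp_pos: [0.4329, -0.3377, 0.1209]
orientation: [-3.119, -0.369, 0.002]
contact_force: [0.8, -0.7, -0.3]
grip_width: 0.0857
```

```bash
python3 m1.py 2
```

```text
3.7 [ 0.43291034 -0.33770989  0.12089678] [-3.11934217e+00 -3.69139115e-01  1.76206894e-03] [ 0.666  0.412 -0.146  1.949  0.083  0.788 -0.862]
wrist 1896 (array([ 0.43512729, -0.33513679]), np.float64(0.06404512506748676)) [ 0.40097707 -0.36912975] [ 0.46832197 -0.3015795 ]
top 141 (array([ 0.43508371, -0.33451018]), np.float64(0.0647277770653802)) [ 0.41240452 -0.36812611] [ 0.46808317 -0.30027321]
```

View pics/wrist2.png

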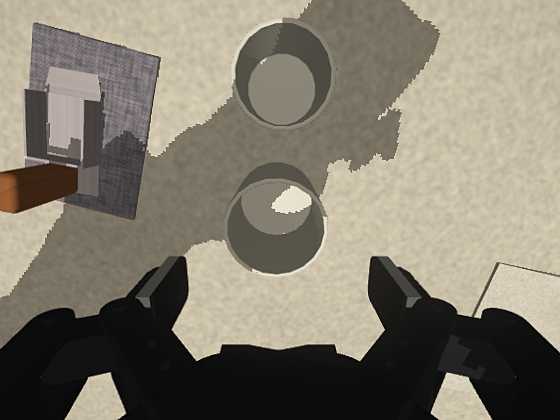

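drive_tool([
  {"tx": 0.1,"ty": 0.12,"tz": -0.3,"rx": 0,"ry": 0,"rz": 0,"grip": -1},
  {"tx": 0,"ty": 0,"tz": -1,"rx": 0,"ry": 0,"rz": 0,"grip": -1},
  {"tx": 0,"ty": 0,"tz": -1,"rx": 0,"ry": 0,"rz": 0,"grip": -1},
  {"tx": 0,"ty": 0,"tz": -1,"rx": 0,"ry": 0,"rz": 0,"grip": -1},
  {"tx": 0,"ty": 0,"tz": -1,"rx": 0,"ry": 0,"rz": 0,"grip": -1},
  {"tx": 0,"ty": 0,"tz": 0,"rx": 0,"ry": 0,"rz": 0,"grip": 0},
  {"tx": 0,"ty": 0,"tz": 0,"rx": 0,"ry": 0,"rz": 0,"grip": 0},
  {"tx": 0,"ty": 0,"tz": 0,"rx": 0,"ry": 0,"rz": 0,"grip": 0},
  {"tx": 0,"ty": 0,"tz": 0,"rx": 0,"ry": 0,"rz": 0,"grip": 0},
  {"tx": 0,"ty": 0,"tz": 0,"rx": 0,"ry": 0,"rz": 0,"grip": 0},
], grip_force=50)

```text
clock: 5.05
tcp_pos: [0.4358, -0.3348, 0.0355]
orientation: [3.119, 0.371, 0.0]
contact_force: [0.2, 0.0, -3.3]
grip_width: 0.0681
```

drive_tool([
  {"tx": 0,"ty": 0,"tz": 0.3,"rx": 0,"ry": 0,"rz": 0,"grip": 0},
  {"tx": 0,"ty": 0,"tz": 0.7,"rx": 0,"ry": 0,"rz": 0,"grip": 0},
  {"tx": 0,"ty": 0,"tz": 1,"rx": 0,"ry": 0,"rz": 0,"grip": 0},
  {"tx": 0,"ty": 0,"tz": 1,"rx": 0,"ry": 0,"rz": 0,"grip": 0},
  {"tx": 0,"ty": 0,"tz": 1,"rx": 0,"ry": 0,"rz": 0,"grip": 0},
  {"tx": 0,"ty": 0,"tz": 1,"rx": 0,"ry": 0,"rz": 0,"grip": 0},
  {"tx": 0,"ty": 0,"tz": 1,"rx": 0,"ry": 0,"rz": 0,"grip": 0},
  {"tx": 0,"ty": 0.3,"tz": 0.5,"rx": 0,"ry": 0,"rz": 0,"grip": 0},
  {"tx": 0.1,"ty": 0.6,"tz": 0,"rx": 0,"ry": 0,"rz": 0,"grip": 0},
  {"tx": 0.2,"ty": 0.9,"tz": 0,"rx": 0,"ry": 0,"rz": 0,"grip": 0},
])

```text
clock: 6.3
tcp_pos: [0.4414, -0.2975, 0.1647]
orientation: [-3.119, -0.37, 0.002]
contact_force: [0.2, -0.2, -3.0]
grip_width: 0.0674
```

drive_tool([
  {"tx": 0.2,"ty": 1,"tz": 0,"rx": 0,"ry": 0,"rz": 0,"grip": 0},
  {"tx": 0.2,"ty": 1,"tz": 0,"rx": 0,"ry": 0,"rz": 0,"grip": 0},
  {"tx": 0.2,"ty": 1,"tz": 0,"rx": 0,"ry": 0,"rz": 0,"grip": 0},
  {"tx": 0.2,"ty": 1,"tz": 0,"rx": 0,"ry": 0,"rz": 0,"grip": 0},
  {"tx": 0.2,"ty": 1,"tz": 0,"rx": 0,"ry": 0,"rz": 0,"grip": 0},
  {"tx": 0.2,"ty": 1,"tz": 0,"rx": 0,"ry": 0,"rz": 0,"grip": 0},
  {"tx": 0.2,"ty": 1,"tz": 0,"rx": 0,"ry": 0,"rz": 0,"grip": 0},
  {"tx": 0.2,"ty": 1,"tz": 0,"rx": 0,"ry": 0,"rz": 0,"grip": 0},
  {"tx": 0.2,"ty": 1,"tz": 0,"rx": 0,"ry": 0,"rz": 0,"grip": 0},
  {"tx": 0.2,"ty": 1,"tz": 0,"rx": 0,"ry": 0,"rz": 0,"grip": 0},
])

```text
clock: 7.55
tcp_pos: [0.481, -0.0965, 0.1645]
orientation: [-3.119, -0.374, 0.003]
contact_force: [0.2, 1.0, -2.3]
grip_width: 0.0679
```

drive_tool([
  {"tx": 0.2,"ty": 1,"tz": 0,"rx": 0,"ry": 0,"rz": 0,"grip": 0},
  {"tx": 0.2,"ty": 1,"tz": 0,"rx": 0,"ry": 0,"rz": 0,"grip": 0},
  {"tx": 0.2,"ty": 1,"tz": 0,"rx": 0,"ry": 0,"rz": 0,"grip": 0},
  {"tx": 0.2,"ty": 1,"tz": 0,"rx": 0,"ry": 0,"rz": 0,"grip": 0},
  {"tx": 0.2,"ty": 1,"tz": 0,"rx": 0,"ry": 0,"rz": 0,"grip": 0},
  {"tx": 0.2,"ty": 1,"tz": 0,"rx": 0,"ry": 0,"rz": 0,"grip": 0},
  {"tx": 0.2,"ty": 1,"tz": 0,"rx": 0,"ry": 0,"rz": 0,"grip": 0},
  {"tx": 0.2,"ty": 1,"tz": 0,"rx": 0,"ry": 0,"rz": 0,"grip": 0},
  {"tx": 0.2,"ty": 1,"tz": 0,"rx": 0,"ry": 0,"rz": 0,"grip": 0},
  {"tx": 0.2,"ty": 1,"tz": 0,"rx": 0,"ry": 0,"rz": 0,"grip": 0},
])

```text
clock: 8.8
tcp_pos: [0.5204, 0.1031, 0.1644]
orientation: [-3.119, -0.374, 0.003]
contact_force: [0.4, -0.5, -2.7]
grip_width: 0.0675
```

drive_tool([
  {"tx": 0.2,"ty": 1,"tz": 0,"rx": 0,"ry": 0,"rz": 0,"grip": 0},
  {"tx": 0.2,"ty": 1,"tz": 0,"rx": 0,"ry": 0,"rz": 0,"grip": 0},
  {"tx": 0.2,"ty": 1,"tz": 0,"rx": 0,"ry": 0,"rz": 0,"grip": 0},
  {"tx": 0.2,"ty": 1,"tz": 0,"rx": 0,"ry": 0,"rz": 0,"grip": 0},
  {"tx": 0.2,"ty": 1,"tz": 0,"rx": 0,"ry": 0,"rz": 0,"grip": 0},
  {"tx": 0.2,"ty": 1,"tz": 0,"rx": 0,"ry": 0,"rz": 0,"grip": 0},
  {"tx": 0.1,"ty": 1,"tz": 0,"rx": 0,"ry": 0,"rz": 0,"grip": 0},
  {"tx": 0,"ty": 0.7,"tz": 0,"rx": 0,"ry": 0,"rz": 0,"grip": 0},
  {"tx": 0,"ty": 0.35,"tz": 0,"rx": 0,"ry": 0,"rz": 0,"grip": 0},
  {"tx": 0,"ty": 0,"tz": 0,"rx": 0,"ry": 0,"rz": 0,"grip": 0},
])

```text
clock: 10.05
tcp_pos: [0.5476, 0.2625, 0.1652]
orientation: [3.119, 0.372, -0.0]
contact_force: [0.2, -0.4, -2.9]
grip_width: 0.0678
```

```bash
cat > m2.py <<'E'
from bk import *
import sys
tag=sys.argv[1]
o=status.get_obs(); print(o['clock'],o['tcp_pos'],o['orientation'],np.round(o['joints'],3))
for n in ['top','scene']:
    f=grab(n); save(f,n+tag); P=cloud(f); Z=P[...,2]
    m=(Z>.030)&(Z<.045)&(np.hypot(P[...,0]-.546,P[...,1]-.264)<.13)
    q=P[m][:,:2].astype(np.float32); print(n,'pan',m.sum(),cv2.minAreaRect(q))
    for lo in (.108,.145,.2):
        m=(Z>lo)&(Z<lo+.014)&(np.hypot(P[...,0]-.546,P[...,1]-.264)<.05)
        q=P[m][:,:2]
        if len(q)>9: print('  bk',lo,m.sum(),circ(q),q.min(0),q.max(0))
E
python3 m2.py 3
```

```text
10.05 [0.547584   0.26248437 0.16524843] [ 3.11936093e+00  3.71814548e-01 -2.52969136e-04] [-0.267  0.462 -0.372  1.766  0.201  0.951 -2.055]
top pan 4389 ((0.5459724068641663, 0.2642994821071625), (0.16314034163951874, 0.16311870515346527), 76.70594024658203)
  bk 0.145 71 (array([0.54615461, 0.26038022]), np.float64(0.06415321201609168)) [0.51290358 0.22791479] [0.57923959 0.28774357]
  bk 0.2 143 (array([0.5462069 , 0.26068004]), np.float64(0.06500963528975807)) [0.51236285 0.22825142] [0.57890498 0.27413902]
scene pan 1894 ((0.5506706833839417, 0.26394617557525635), (0.1645020991563797, 0.1661137491464615), 76.37335968017578)
  bk 0.145 109 (array([0.54831356, 0.26071577]), np.float64(0.06397307537984538)) [0.52523059 0.22444784] [0.5831662  0.28126241]
  bk 0.2 172 (array([0.54505713, 0.25874507]), np.float64(0.07304962361174638)) [0.51359765 0.21542554] [0.58209298 0.30708631]
```

View pics/scene3.png

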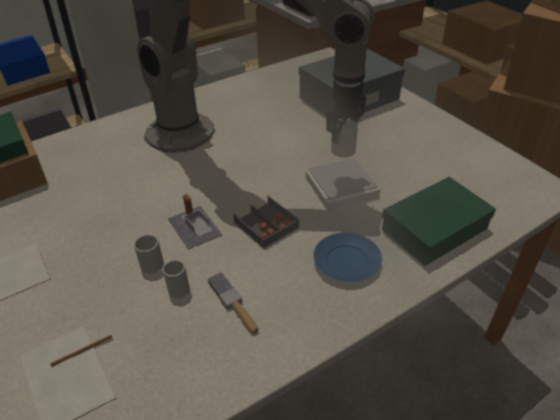

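View pics/top3.png

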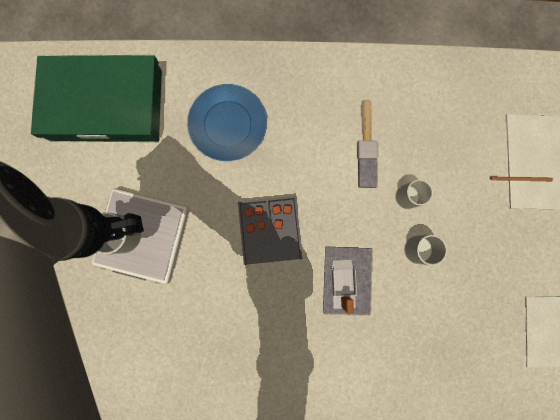

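The beaker is held upright about 4 mm short of the pan centre in y, so I'll correct that while lowering it.

drive_tool([
  {"tx": 0,"ty": 0.18,"tz": -0.6,"rx": 0,"ry": 0,"rz": 0,"grip": 0},
  {"tx": 0,"ty": 0,"tz": -1,"rx": 0,"ry": 0,"rz": 0,"grip": 0},
  {"tx": 0,"ty": 0,"tz": -1,"rx": 0,"ry": 0,"rz": 0,"grip": 0},
  {"tx": 0,"ty": 0,"tz": -1,"rx": 0,"ry": 0,"rz": 0,"grip": 0},
  {"tx": 0,"ty": 0,"tz": -0.6,"rx": 0,"ry": 0,"rz": 0,"grip": 0},
  {"tx": 0,"ty": 0,"tz": -0.15,"rx": 0,"ry": 0,"rz": 0,"grip": 0},
  {"tx": 0,"ty": 0,"tz": -0.1,"rx": 0,"ry": 0,"rz": 0,"grip": 0},
  {"tx": 0,"ty": 0,"tz": 0,"rx": 0,"ry": 0,"rz": 0,"grip": 0},
])

```text
clock: 11.15
tcp_pos: [0.5481, 0.266, 0.0768]
orientation: [-3.119, -0.371, -0.001]
contact_force: [0.4, 0.4, -3.9]
grip_width: 0.0677
```

drive_tool([
  {"tx": 0,"ty": 0,"tz": -0.1,"rx": 0,"ry": 0,"rz": 0,"grip": 0},
  {"tx": 0,"ty": 0,"tz": -0.1,"rx": 0,"ry": 0,"rz": 0,"grip": 0},
  {"tx": 0,"ty": 0,"tz": 0,"rx": 0,"ry": 0,"rz": 0,"grip": 0},
])

```text
clock: 11.52
tcp_pos: [0.5477, 0.2657, 0.0722]
orientation: [3.119, 0.371, -0.0]
contact_force: [-0.5, -0.1, -1.7]
grip_width: 0.0682
```

drive_tool([
  {"tx": 0,"ty": 0,"tz": -0.07,"rx": 0,"ry": 0,"rz": 0,"grip": 0},
  {"tx": 0,"ty": 0,"tz": 0,"rx": 0,"ry": 0,"rz": 0,"grip": 0},
])

```text
clock: 11.78
tcp_pos: [0.5479, 0.2659, 0.0711]
orientation: [-3.12, -0.371, -0.001]
contact_force: [0.8, 0.3, -0.9]
grip_width: 0.0679
```

drive_tool([
  {"tx": 0,"ty": 0,"tz": 0,"rx": 0,"ry": 0,"rz": 0,"grip": -0.75},
  {"tx": 0,"ty": 0,"tz": 0,"rx": 0,"ry": 0,"rz": 0,"grip": -1},
  {"tx": 0,"ty": 0,"tz": 0,"rx": 0,"ry": 0,"rz": 0,"grip": -1},
  {"tx": 0,"ty": 0,"tz": 0,"rx": 0,"ry": 0,"rz": 0,"grip": -1},
  {"tx": 0,"ty": 0,"tz": 0.5,"rx": 0,"ry": 0,"rz": 0,"grip": -1},
  {"tx": 0,"ty": 0,"tz": 1,"rx": 0,"ry": 0,"rz": 0,"grip": -1},
  {"tx": 0,"ty": 0,"tz": 1,"rx": 0,"ry": 0,"rz": 0,"grip": -1},
  {"tx": 0,"ty": 0,"tz": 1,"rx": 0,"ry": 0,"rz": 0,"grip": -1},
  {"tx": 0,"ty": 0,"tz": 1,"rx": 0,"ry": 0,"rz": 0,"grip": -1},
  {"tx": 0,"ty": 0,"tz": 1,"rx": 0,"ry": 0,"rz": 0,"grip": -1},
])

```text
clock: 13.02
tcp_pos: [0.5478, 0.2658, 0.1826]
orientation: [-3.119, -0.371, -0.001]
contact_force: [0.2, -0.1, -0.6]
grip_width: 0.0851
```

drive_tool([
  {"tx": -0.2,"ty": -1,"tz": 0.5,"rx": 0,"ry": 0,"rz": -0.5,"grip": -1},
  {"tx": -0.2,"ty": -1,"tz": 0,"rx": 0,"ry": 0,"rz": -0.5,"grip": -1},
  {"tx": -0.2,"ty": -1,"tz": 0,"rx": 0,"ry": 0,"rz": -0.5,"grip": -1},
  {"tx": -0.3,"ty": -1,"tz": 0,"rx": 0,"ry": 0,"rz": 0,"grip": -1},
  {"tx": -0.3,"ty": -1,"tz": 0,"rx": 0,"ry": 0,"rz": 0,"grip": -1},
  {"tx": -0.3,"ty": -1,"tz": 0,"rx": 0,"ry": 0,"rz": 0,"grip": -1},
  {"tx": -0.3,"ty": -1,"tz": 0,"rx": 0,"ry": 0,"rz": 0,"grip": -1},
  {"tx": -0.3,"ty": -1,"tz": 0,"rx": 0,"ry": 0,"rz": 0,"grip": -1},
  {"tx": -0.3,"ty": -1,"tz": 0,"rx": 0,"ry": 0,"rz": 0,"grip": -1},
  {"tx": -0.3,"ty": -1,"tz": 0,"rx": 0,"ry": 0,"rz": 0,"grip": -1},
])

```text
clock: 14.28
tcp_pos: [0.4933, 0.0645, 0.191]
orientation: [-3.141, -0.043, -0.0]
contact_force: [0.3, 0.2, 0.1]
grip_width: 0.0854
```

```bash
python3 m2.py 4;  python3 - <<'E'
from bk import *
f=grab('top'); P=cloud(f); Z=P[...,2]
def rect(name,zr,box):
    m=(Z>zr[0])&(Z<zr[1])&(P[...,0]>box[0])&(P[...,0]<box[1])&(P[...,1]>box[2])&(P[...,1]<box[3])
    q=P[m][:,:2].astype(np.float32); (c,s,a)=cv2.minAreaRect(q); print(name,m.sum(),'c',np.round(c,4),'size',np.round(s,4),'ang',round(a,2))
    print(cv2.boxPoints((c,s,a)).round(4).tolist())
rect('mat',(.0015,.0065),(.37,.54,-.26,-.09))
rect('handle',(.06,.08),(.37,.47,-.2,-.12))
rect('walls',(.02,.032),(.37,.54,-.22,-.1))
E
```

```text
14.275 [0.49331277 0.0645466  0.19095458] [-3.14128342e+00 -4.30593418e-02 -2.89904863e-04] [ 0.003  0.251 -0.3    1.998  0.093  0.905 -1.889]
top pan 3477 ((0.5468178987503052, 0.2643519639968872), (0.16301022469997406, 0.16149351000785828), 76.77899169921875)
  bk 0.108 266 (array([0.54678644, 0.26459966]), np.float64(0.06441976300834426)) [0.51379229 0.23105138] [0.58048715 0.29938321]
scene pan 1413 ((0.5512362122535706, 0.2640526592731476), (0.1642710566520691, 0.16483813524246216), 76.74483489990234)
  bk 0.108 151 (array([0.5482107 , 0.26590988]), np.float64(0.06480915015306102)) [0.51200062 0.2316693 ] [0.58436899 0.30238803]
mat 2703 c [ 0.4549 -0.1751] size [0.1693 0.1695] ang 89.87
[[0.3698999881744385, -0.2596000134944916], [0.5394999980926514, -0.2599000036716461], [0.539900004863739, -0.09059999883174896], [0.3702999949455261, -0.09019999951124191]]
handle 108 c [ 0.4158 -0.1591] size [0.0147 0.0249] ang 88.3
[[0.4032000005245209, -0.16599999368190765], [0.42809998989105225, -0.16680000722408295], [0.4284999966621399, -0.15209999680519104], [0.4036000072956085, -0.15139999985694885]]
walls 126 c [ 0.4412 -0.1583] size [0.0779 0.0472] ang 3.28
[[0.4009999930858612, -0.13689999282360077], [0.40369999408721924, -0.18410000205039978], [0.4814000129699707, -0.17960000038146973], [0.47870001196861267, -0.13249999284744263]]
```

View pics/top4.png

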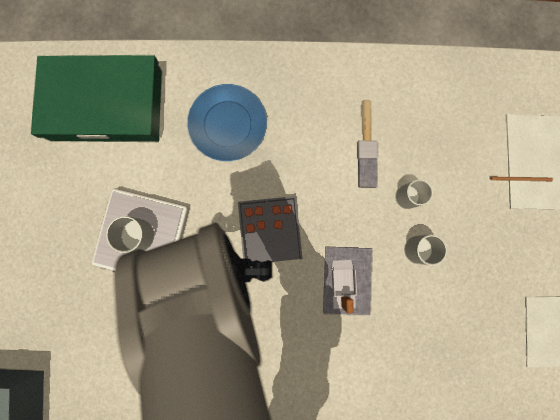

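View pics/scene4.png

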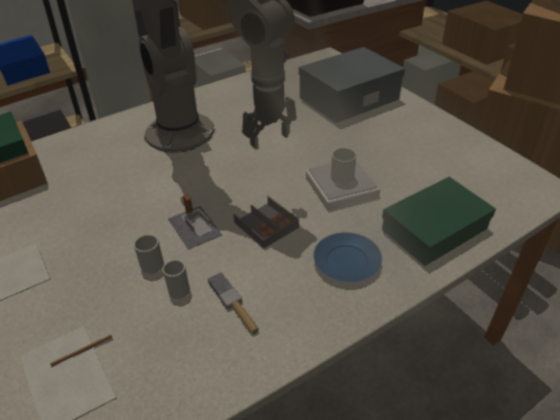

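drive_tool([
  {"tx": -0.35,"ty": -1,"tz": 0,"rx": 0,"ry": 0,"rz": 0,"grip": -1},
  {"tx": -0.35,"ty": -1,"tz": 0,"rx": 0,"ry": 0,"rz": 0,"grip": -1},
  {"tx": -0.35,"ty": -1,"tz": 0,"rx": 0,"ry": 0,"rz": 0,"grip": -1},
  {"tx": -0.35,"ty": -1,"tz": 0,"rx": 0,"ry": 0,"rz": 0,"grip": -1},
  {"tx": -0.35,"ty": -1,"tz": 0,"rx": 0,"ry": 0,"rz": 0,"grip": -1},
  {"tx": -0.35,"ty": -1,"tz": 0,"rx": 0,"ry": 0,"rz": 0,"grip": -1},
  {"tx": -0.35,"ty": -1,"tz": 0,"rx": 0,"ry": 0,"rz": 0,"grip": -1},
  {"tx": -0.35,"ty": -1,"tz": 0,"rx": 0,"ry": 0,"rz": 0,"grip": -1},
  {"tx": -0.35,"ty": -1,"tz": 0,"rx": 0,"ry": 0,"rz": 0,"grip": -1},
  {"tx": -0.35,"ty": -1,"tz": 0,"rx": 0,"ry": 0,"rz": 0,"grip": -1},
])

```text
clock: 15.68
tcp_pos: [0.4242, -0.134, 0.1911]
orientation: [-3.141, -0.046, -0.001]
contact_force: [-1.0, 0.8, -0.3]
grip_width: 0.0855
```

drive_tool([
  {"tx": -0.35,"ty": -1,"tz": 0,"rx": 0,"ry": 0,"rz": 0,"grip": -1},
  {"tx": 0,"ty": -0.2,"tz": 0,"rx": 0,"ry": 0,"rz": 0,"grip": -1},
  {"tx": 0,"ty": 0,"tz": 0,"rx": 0,"ry": 0,"rz": 0,"grip": -1},
])

```text
clock: 16.05
tcp_pos: [0.4174, -0.1575, 0.191]
orientation: [-3.141, -0.044, -0.001]
contact_force: [0.0, 0.1, -0.4]
grip_width: 0.0856
```

```bash
cat > m3.py <<'E'
from bk import *
import sys
tag=sys.argv[1]
o=status.get_obs(); print(o['clock'],o['tcp_pos'],o['orientation'],np.round(o['joints'],3))
f=grab('wrist'); save(f,'wrist'+tag); P=cloud(f); np.save('Pw.npy',P); Z=P[...,2]
def rect(name,zr,box,rows=300):
    m=(Z>zr[0])&(Z<zr[1])&(P[...,0]>box[0])&(P[...,0]<box[1])&(P[...,1]>box[2])&(P[...,1]<box[3])&(np.arange(420)[:,None]<rows)
    q=P[m][:,:2].astype(np.float32)
    if len(q)<10: print(name,'few');return
    (c,s,a)=cv2.minAreaRect(q); b=cv2.boxPoints((c,s,a))
    e=b[1:]-b[:-1]; yaw=[(np.degrees(np.arctan2(v[1],v[0]))+45)%90-45 for v in e]
    print(name,m.sum(),'c',np.round(c,4),'size',np.round(s,4),'yaw',np.round(yaw[0],2),'med',np.median(P[m],0).round(4)); 
rect('handle',(.064,.08),(.37,.47,-.21,-.11))
rect('walls',(.0255,.031),(.42,.54,-.22,-.1))
for t in ['mat','scoop']:
    for d in spotter.masks_of('wrist',t)[:1]:
        m=d['mask']; print(t,d['confidence'],m.sum())
        cv2.imwrite('pics/m_%s%s.png'%(t,tag),m.astype(np.uint8)*255)
E
python3 m3.py 5
python3 - <<'E'
from bk import *
f=grab('top')
c=[ray(f,230+u/4,180+v/4,.004) for u,v in [(382,267),(568,272),(560,540),(374,536)]]
c=np.array(c); print(c.round(4), c.mean(0))
E
```

```text
16.05 [ 0.4174325  -0.15745531  0.19099014] [-3.14098975e+00 -4.40028925e-02 -9.26517110e-04] [ 0.357  0.156 -0.149  2.114  0.03   0.873 -1.352]
handle 465 c [ 0.4159 -0.1589] size [0.0274 0.0135] yaw 1.82 med [ 0.4168 -0.1587  0.0732]
walls 355 c [ 0.4531 -0.1566] size [0.0552 0.0461] yaw 2.84 med [ 0.4457 -0.1603  0.0278]
mat 0.6 8074
scoop 0.89 4468
[[ 0.5279 -0.1209  0.004 ]
 [ 0.5262 -0.2193  0.004 ]
 [ 0.3866 -0.2147  0.004 ]
 [ 0.3883 -0.1173  0.004 ]] [ 0.45724268 -0.16804985  0.004     ]
```

View pics/wrist5.png

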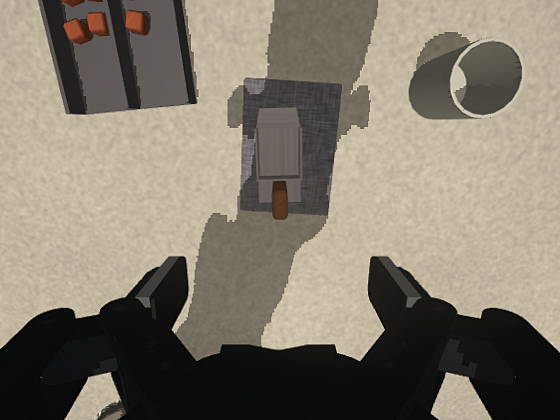

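drive_tool([
  {"tx": -0.06,"ty": -0.07,"tz": -0.6,"rx": 0,"ry": 0,"rz": 0.1,"grip": -1},
  {"tx": 0,"ty": 0,"tz": -1,"rx": 0,"ry": 0,"rz": 0,"grip": -1},
  {"tx": 0,"ty": 0,"tz": -1,"rx": 0,"ry": 0,"rz": 0,"grip": -1},
  {"tx": 0,"ty": 0,"tz": -1,"rx": 0,"ry": 0,"rz": 0,"grip": -1},
  {"tx": 0,"ty": 0,"tz": -1,"rx": 0,"ry": 0,"rz": 0,"grip": -1},
  {"tx": 0,"ty": 0,"tz": -1,"rx": 0,"ry": 0,"rz": 0,"grip": -1},
  {"tx": 0,"ty": 0,"tz": -1,"rx": 0,"ry": 0,"rz": 0,"grip": -1},
  {"tx": 0,"ty": 0,"tz": -1,"rx": 0,"ry": 0,"rz": 0,"grip": -1},
  {"tx": 0,"ty": 0,"tz": 0,"rx": 0,"ry": 0,"rz": 0,"grip": -1},
])

```text
clock: 17.38
tcp_pos: [0.4141, -0.159, 0.0373]
orientation: [-3.14, -0.066, 0.006]
contact_force: [0.2, 0.7, 0.6]
grip_width: 0.0852
```

drive_tool([
  {"tx": 0.08,"ty": 0,"tz": 0.05,"rx": 0,"ry": 0,"rz": 0,"grip": -0.5},
  {"tx": 0,"ty": 0,"tz": 0,"rx": 0,"ry": 0,"rz": 0,"grip": 0},
  {"tx": 0,"ty": 0,"tz": 0,"rx": 0,"ry": 0,"rz": 0,"grip": 0.4},
  {"tx": 0,"ty": 0,"tz": 0,"rx": 0,"ry": 0,"rz": 0,"grip": 0.8},
  {"tx": 0,"ty": 0,"tz": 0,"rx": 0,"ry": 0,"rz": 0,"grip": 1},
  {"tx": 0,"ty": 0,"tz": 0,"rx": 0,"ry": 0,"rz": 0,"grip": 1},
  {"tx": 0,"ty": 0,"tz": 0,"rx": 0,"ry": 0,"rz": 0,"grip": 1},
  {"tx": 0,"ty": 0,"tz": 0,"rx": 0,"ry": 0,"rz": 0,"grip": 1},
], grip_force=110)

```text
clock: 18.38
tcp_pos: [0.4173, -0.1597, 0.0403]
orientation: [3.141, 0.065, 0.001]
contact_force: [-1.0, 0.5, 6.4]
grip_width: 0.0127
```

```bash
python3 m3.py 6
```

```text
18.375 [ 0.41732502 -0.15965078  0.0402962 ] [3.14071803e+00 6.45351702e-02 6.54801279e-04] [ 0.33   0.416 -0.124  2.226  0.104  0.504 -1.404]
handle 2241 c [ 0.4226 -0.1577] size [0.0427 0.0145] yaw -0.36 med [ 0.4261 -0.1591  0.073 ]
walls 1329 c [ 0.453  -0.1576] size [0.0563 0.0463] yaw 2.49 med [ 0.4446 -0.1581  0.0278]
mat 0.66 23978
scoop 0.59 15293
```

View pics/wrist6.png

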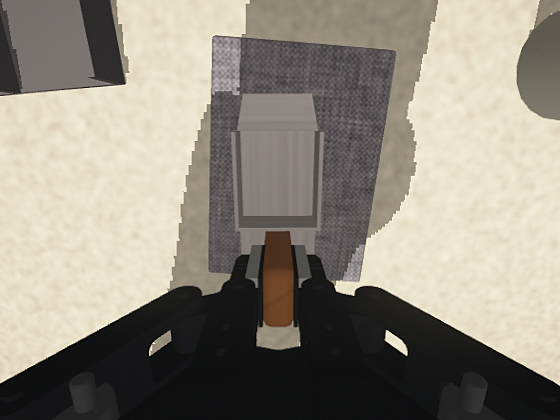

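drive_tool([
  {"tx": 0,"ty": 0,"tz": 0.5,"rx": 0,"ry": 0,"rz": 0,"grip": 1},
  {"tx": 0,"ty": 0,"tz": 1,"rx": 0,"ry": 0,"rz": 0,"grip": 1},
  {"tx": 0,"ty": 0,"tz": 1,"rx": 0,"ry": 0,"rz": 0,"grip": 1},
  {"tx": 0,"ty": 0.5,"tz": 1,"rx": 0,"ry": 0,"rz": 0,"grip": 1},
  {"tx": 0,"ty": 1,"tz": 0.5,"rx": 0,"ry": 0,"rz": 0.2,"grip": 1},
  {"tx": 0.1,"ty": 1,"tz": 0,"rx": 0,"ry": 0,"rz": 0.2,"grip": 1},
  {"tx": 0.1,"ty": 1,"tz": 0,"rx": 0,"ry": 0,"rz": 0,"grip": 1},
  {"tx": 0.1,"ty": 1,"tz": 0,"rx": 0,"ry": 0,"rz": 0,"grip": 1},
  {"tx": 0.1,"ty": 1,"tz": 0,"rx": 0,"ry": 0,"rz": 0,"grip": 1},
  {"tx": 0.1,"ty": 1,"tz": 0,"rx": 0,"ry": 0,"rz": 0,"grip": 1},
])

```text
clock: 19.77
tcp_pos: [0.4264, -0.0276, 0.1191]
orientation: [-3.137, -0.157, 0.003]
contact_force: [-0.5, 0.2, -2.0]
grip_width: 0.0128
```

drive_tool([
  {"tx": 0.1,"ty": 1,"tz": 0,"rx": 0,"ry": 0,"rz": 0,"grip": 1},
  {"tx": 0.1,"ty": 1,"tz": 0,"rx": 0,"ry": 0,"rz": 0,"grip": 1},
  {"tx": 0,"ty": 0.6,"tz": 0,"rx": 0,"ry": 0,"rz": 0,"grip": 1},
  {"tx": 0,"ty": 0,"tz": 0,"rx": 0,"ry": 0,"rz": 0,"grip": 1},
])

```text
clock: 20.27
tcp_pos: [0.4306, 0.0235, 0.1195]
orientation: [-3.138, -0.157, 0.002]
contact_force: [-0.2, 0.2, -1.7]
grip_width: 0.0126
```

```bash
cat > m4.py <<'E'
from bk import *
import sys
tag=sys.argv[1]
o=status.get_obs(); print(o['clock'],o['tcp_pos'],o['orientation'],np.round(o['joints'],3))
for n in ['wrist','top','scene']:
    f=grab(n); save(f,n+tag); P=cloud(f); np.save('P_%s%s.npy'%(n,tag),P); 
    if n=='scene': f0=f
    Z=P[...,2]
    if n=='wrist':
        R0=R.from_rotvec(o['orientation']).as_matrix()
        L=(P-o['tcp_pos'])@R0   # tool coords
        m=(np.abs(L[...,1])<.03)&(L[...,0]>-.03)&(L[...,0]<.11)&(L[...,2]<.05)&(L[...,2]>-.03)
        print('scoop tool z percent', m.sum())
        for k in range(10,100,8):
            mm=m&(np.abs(L[...,0]-k/1000)<.002)&(L[...,2]>.015)
            if mm.sum()>3: print(k,mm.sum(),L[mm][:,1].min().round(4),L[mm][:,1].max().round(4),L[mm][:,2].max().round(4),np.median(L[mm][:,2]).round(4))
        print('lip max x',L[m&(L[...,2]>.02)][:,0].max())
    m=(Z>.024)&(Z<.0335)&(abs(P[...,0]-.5617)<.085)&(abs(P[...,1]+.003)<.08)
    q=P[m][:,:2].astype(np.float32); (c,s,a)=cv2.minAreaRect(q); print(n,'tray',m.sum(),np.round(c,4),np.round(s,4),round(a,2))
E
python3 m4.py 7
```

```text
20.275 [0.43063722 0.0235441  0.11948065] [-3.13751403e+00 -1.57060691e-01  1.51938018e-03] [ 0.03   0.253 -0.259  2.204  0.1    0.695 -1.769]
scoop tool z percent 14922
10 13 -0.0074 0.0063 0.0226 0.0171
18 500 -0.0219 0.0205 0.0364 0.0344
26 532 -0.0218 0.0206 0.0364 0.0344
34 549 -0.0219 0.0205 0.0361 0.0344
42 539 -0.0219 0.0205 0.0366 0.0343
50 576 -0.0219 0.0205 0.0363 0.0344
58 613 -0.022 0.0205 0.0363 0.0343
66 565 -0.0237 0.0219 0.0368 0.0346
74 525 -0.0218 0.0202 0.037 0.0351
82 490 -0.0205 0.0189 0.0378 0.0358
lip max x 0.08422360188397161
wrist tray 2670 [ 0.5399 -0.0055] [0.087  0.1212] 6.58
top tray 489 [ 0.5619 -0.0028] [0.1289 0.1201] 6.56
scene tray 388 [ 0.5628 -0.003 ] [0.1329 0.1245] 7.13
```

View pics/wrist7.png

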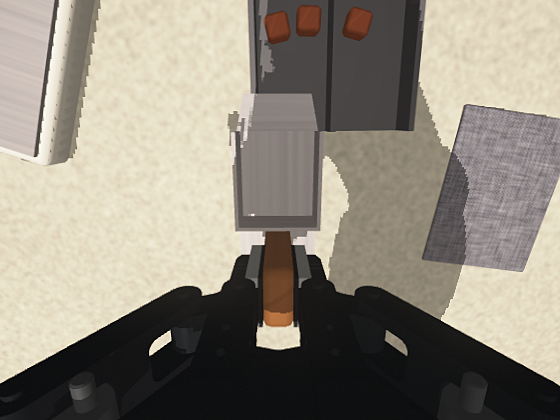

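View pics/scene7.png

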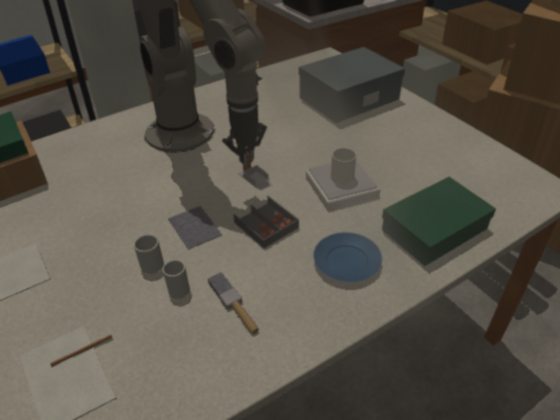

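```bash
cat > tess.py <<'E'
from bk import *
import sys
def run(f,tag,full=True):
    P=cloud(f); a=np.radians(6.56); c=np.array([.5618,-.0028]); u=np.array([np.cos(a),np.sin(a)]); v=np.array([-u[1],u[0]])
    hsv=cv2.cvtColor(f['frame'],cv2.COLOR_BGR2HSV)
    m=((hsv[...,0]<14)|(hsv[...,0]>172))&(hsv[...,1]>130)&(hsv[...,2]>40)
    D=P[...,:2]-c; tx=D@u; ty=D@v
    m&=(abs(tx)<.09)&(abs(ty)<.07)&(P[...,2]>.014)
    n,l,st,ce=cv2.connectedComponentsWithStats(m.astype(np.uint8))
    for i in range(1,n):
        if st[i,4]<12: continue
        k=l==i
        print(tag,np.round(ce[i]),st[i,4],'x',np.round([np.min(tx[k]),np.max(tx[k])],4),'y',np.round([ty[k].min(),ty[k].max()],4),'z',np.round(np.median(P[k][:,2]),4))
if __name__=='__main__':
    for n in sys.argv[1:]:
        f=grab(n); run(f,n)
E
python3 tess.py top wrist
```

```text
top [276. 209.] 62 x [0.0329 0.0494] y [-0.0262 -0.0097] z 0.0198
top [287. 209.] 64 x [0.0302 0.0478] y [-0.0493 -0.0318] z 0.0195
top [258. 210.] 61 x [0.0341 0.0499] y [0.0108 0.0261] z 0.0199
top [249. 212.] 58 x [0.0327 0.0494] y [0.0304 0.047 ] z 0.0201
top [261. 225.] 60 x [0.0048 0.0202] y [0.0095 0.025 ] z 0.0203
top [278. 224.] 61 x [0.0013 0.0186] y [-0.0275 -0.01  ] z 0.0196
top [250. 228.] 60 x [-0.0004  0.016 ] y [0.0313 0.0478] z 0.02
wrist [304.  20.] 642 x [0.0038 0.0207] y [0.0093 0.0264] z 0.0204
wrist [354.  22.] 640 x [0.0006 0.0199] y [-0.0278 -0.0084] z 0.0203
wrist [273.  26.] 612 x [-0.0011  0.0175] y [0.0309 0.0494] z 0.0205
```

drive_tool([
  {"tx": 0.7,"ty": -0.25,"tz": -0.5,"rx": 0,"ry": 0.19,"rz": 0.1,"grip": 1},
  {"tx": 0.63,"ty": -0.23,"tz": -0.7,"rx": 0,"ry": 0,"rz": 0,"grip": 1},
  {"tx": 0,"ty": 0,"tz": -0.7,"rx": 0,"ry": 0,"rz": 0,"grip": 1},
  {"tx": 0,"ty": 0,"tz": 0,"rx": 0,"ry": 0,"rz": 0,"grip": 1},
  {"tx": 0,"ty": 0,"tz": 0,"rx": 0,"ry": 0,"rz": 0,"grip": 1},
])

```text
clock: 21.15
tcp_pos: [0.4572, 0.0129, 0.082]
orientation: [-3.135, -0.175, 0.042]
contact_force: [0.7, -0.5, -1.2]
grip_width: 0.0123
```

```bash
cat > m5.py <<'E'
from tess import *
tag=sys.argv[1]
o=status.get_obs(); print(o['clock'],o['tcp_pos'],o['orientation'],o['contact_force'].round(1))
a=np.radians(6.56); c=np.array([.5618,-.0028]); u=np.array([np.cos(a),np.sin(a)]); v=np.array([-u[1],u[0]])
R0=R.from_rotvec(o['orientation']).as_matrix()
lip=o['tcp_pos']+R0@np.array([.084,-.0008,.0365])
d=lip[:2]-c; ax=R0[:,0]; print('lip tray',(d@u).round(4),(d@v).round(4),'z',lip[2].round(4),'yaw',np.degrees(np.arctan2(ax[1],ax[0])).round(2),'nose-down',np.degrees(-np.arcsin(ax[2])).round(2),'roll',np.degrees(np.arcsin(R0[2,1])).round(2))
f=grab('wrist'); save(f,'wrist'+tag); run(f,'wrist')
P=cloud(f); L=(P-o['tcp_pos'])@R0
m=(np.abs(L[...,1])<.03)&(L[...,0]>.06)&(L[...,0]<.09)&(L[...,2]>.026)&(L[...,2]<.040); print('lip seen x',np.percentile(L[m][:,0],99.5).round(4))
for n in sys.argv[2:]:
    g=grab(n); save(g,n+tag); run(g,n)
E
python3 m5.py 8
```

```text
21.15 [0.45721647 0.01292671 0.08204985] [-3.13517609 -0.17470111  0.04220116] [ 0.7 -0.5 -1.2]
lip tray -0.0191 0.0282 z 0.0433 yaw 6.38 nose-down 1.53 roll -0.16
wrist [256.   2.] 118 x [0.0315 0.0348] y [0.032  0.0463] z 0.0179
wrist [293.   1.] 75 x [0.0327 0.0351] y [0.0124 0.0267] z 0.0163
wrist [353.   3.] 147 x [0.0314 0.0344] y [-0.0247 -0.0101] z 0.0183
wrist [391.   4.] 250 x [0.0294 0.0348] y [-0.0471 -0.0302] z 0.0189
wrist [294.  41.] 863 x [0.0036 0.0211] y [0.0092 0.0256] z 0.0205
wrist [352.  45.] 883 x [0.0004 0.0199] y [-0.0274 -0.0082] z 0.0204
wrist [257.  48.] 813 x [-0.001   0.0176] y [0.031  0.0491] z 0.0205
wrist [277. 257.] 462 x [-0.09   -0.0888] y [0.023  0.0323] z 0.1033
lip seen x 0.0841
```

View pics/wrist8.png

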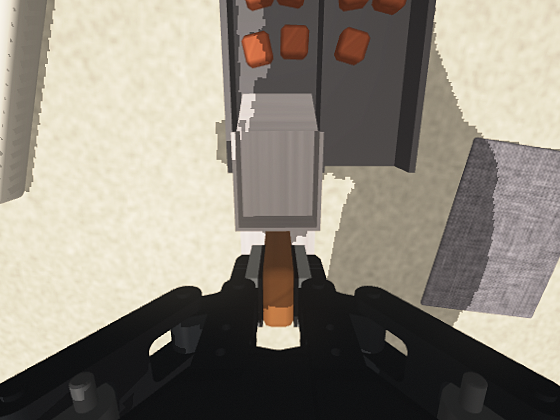

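drive_tool([
  {"tx": 0,"ty": 0.05,"tz": -0.3,"rx": 0,"ry": 0,"rz": 0,"grip": 1},
  {"tx": 0,"ty": 0,"tz": -0.7,"rx": 0,"ry": 0,"rz": 0,"grip": 1},
  {"tx": 0,"ty": 0,"tz": -0.6,"rx": 0,"ry": 0,"rz": 0,"grip": 1},
  {"tx": 0,"ty": 0,"tz": -0.2,"rx": 0,"ry": 0,"rz": 0,"grip": 1},
  {"tx": 0,"ty": 0,"tz": 0,"rx": 0,"ry": 0,"rz": 0,"grip": 1},
])

```text
clock: 21.82
tcp_pos: [0.4574, 0.0138, 0.0454]
orientation: [-3.135, -0.175, 0.043]
contact_force: [-0.1, 0.1, -2.0]
grip_width: 0.0127
```

```bash
python3 m5.py 9
```

```text
21.825 [0.45741895 0.01382198 0.04539618] [-3.13517997 -0.17451192  0.04334174] [-0.1  0.1 -2. ]
lip tray -0.0188 0.0291 z 0.0066 yaw 6.37 nose-down 1.58 roll -0.16
wrist [299.  24.] 1342 x [0.0035 0.0212] y [0.0091 0.0262] z 0.0203
wrist [371.  29.] 1363 x [0.0004 0.0199] y [-0.0279 -0.0084] z 0.0204
wrist [254.  34.] 1293 x [-0.0012  0.0179] y [0.0311 0.0493] z 0.0204
wrist [277. 255.] 660 x [-0.09   -0.0883] y [0.023  0.0342] z 0.0655
lip seen x 0.0897
```

View pics/wrist9.png

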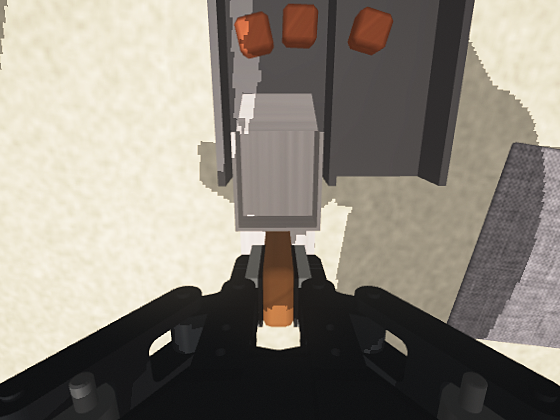

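drive_tool([
  {"tx": 0,"ty": 0,"tz": -0.1,"rx": 0,"ry": 0,"rz": 0,"grip": 1},
  {"tx": 0,"ty": 0,"tz": -0.05,"rx": 0,"ry": 0,"rz": 0,"grip": 1},
  {"tx": 0,"ty": 0,"tz": 0,"rx": 0,"ry": 0,"rz": 0,"grip": 1},
])

```text
clock: 22.25
tcp_pos: [0.4578, 0.0138, 0.043]
orientation: [-3.135, -0.174, 0.041]
contact_force: [-0.6, 0.2, -0.9]
grip_width: 0.0127
```

drive_tool([
  {"tx": 0.25,"ty": 0.03,"tz": -0.05,"rx": 0,"ry": 0,"rz": 0,"grip": 1},
  {"tx": 0.4,"ty": 0.046,"tz": 0,"rx": 0,"ry": 0,"rz": 0,"grip": 1},
  {"tx": 0.4,"ty": 0.046,"tz": 0,"rx": 0,"ry": 0,"rz": 0,"grip": 1},
  {"tx": 0.4,"ty": 0.046,"tz": 0,"rx": 0,"ry": 0,"rz": 0,"grip": 1},
  {"tx": 0.4,"ty": 0.046,"tz": 0,"rx": 0,"ry": 0,"rz": 0,"grip": 1},
  {"tx": 0.3,"ty": 0.034,"tz": 0,"rx": 0,"ry": 0,"rz": 0,"grip": 1},
])

```text
clock: 23.0
tcp_pos: [0.5004, 0.0188, 0.0422]
orientation: [-3.135, -0.174, 0.044]
contact_force: [-4.8, -0.5, 7.8]
grip_width: 0.0125
```

```bash
python3 m5.py 10 top
```

```text
23.0 [0.50037674 0.01882661 0.04223982] [-3.13546115 -0.17448785  0.04391154] [-4.8 -0.5  7.8]
lip tray 0.0244 0.0291 z 0.0034 yaw 6.37 nose-down 1.6 roll -0.14
wrist [256.  57.] 2441 x [0.0226 0.057 ] y [0.0306 0.0477] z 0.0204
wrist [297.  57.] 2449 x [0.0225 0.0566] y [0.0093 0.0283] z 0.0205
wrist [371.  55.] 1315 x [0.0318 0.0503] y [-0.0276 -0.0084] z 0.0204
wrist [414.  59.] 1360 x [0.0298 0.0487] y [-0.0494 -0.0303] z 0.0203
wrist [366. 119.] 1093 x [0.0011 0.0201] y [-0.0277 -0.008 ] z 0.0204
wrist [278. 280.] 2709 x [-0.0721 -0.0452] y [0.0222 0.0352] z 0.0746
lip seen x 0.0898
top [254. 212.] 242 x [0.0014 0.057 ] y [0.0068 0.046 ] z 0.0202
top [276. 209.] 61 x [0.0328 0.0489] y [-0.0261 -0.0097] z 0.0203
top [287. 209.] 62 x [0.0302 0.0475] y [-0.0494 -0.0318] z 0.0202
top [279. 223.] 32 x [-0.0093  0.0187] y [-0.0275 -0.0129] z 0.0204
```

View pics/wrist10.png

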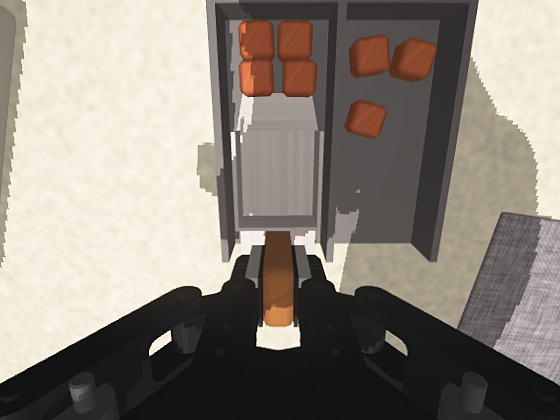

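drive_tool([
  {"tx": 0.25,"ty": 0.029,"tz": 0,"rx": 0,"ry": 0,"rz": 0,"grip": 1},
  {"tx": 0.25,"ty": 0.029,"tz": 0,"rx": 0,"ry": 0,"rz": 0,"grip": 1},
  {"tx": 0.25,"ty": 0.029,"tz": 0,"rx": 0,"ry": 0,"rz": 0,"grip": 1},
  {"tx": 0.25,"ty": 0.029,"tz": 0,"rx": 0,"ry": 0,"rz": 0,"grip": 1},
])

```text
clock: 23.6
tcp_pos: [0.5205, 0.021, 0.0418]
orientation: [-3.135, -0.174, 0.043]
contact_force: [-5.1, -0.5, -4.3]
grip_width: 0.0127
```

```bash
python3 m5.py 11
```

```text
23.6 [0.52051145 0.02102662 0.04181227] [-3.13534778 -0.17449956  0.04277078] [-5.1 -0.5 -4.3]
lip tray 0.0447 0.029 z 0.003 yaw 6.37 nose-down 1.55 roll -0.15
wrist [258.  93.] 2258 x [0.0268 0.0602] y [0.0297 0.0475] z 0.0213
wrist [296.  93.] 2269 x [0.0267 0.0602] y [0.0093 0.0287] z 0.0213
wrist [367.  99.] 1157 x [0.0321 0.05  ] y [-0.0268 -0.0084] z 0.0204
wrist [410. 102.] 1160 x [0.0301 0.0487] y [-0.049  -0.0302] z 0.0202
wrist [363. 158.] 1000 x [0.0011 0.02  ] y [-0.0274 -0.008 ] z 0.0204
wrist [278. 280.] 2730 x [-0.0527 -0.0251] y [0.0218 0.0349] z 0.0742
lip seen x 0.0898
```

View pics/wrist11.png

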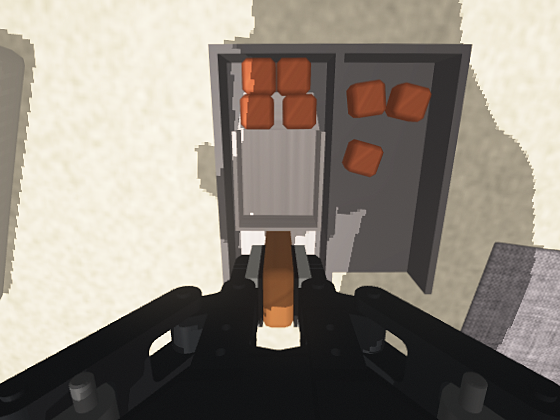

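drive_tool([
  {"tx": 0.25,"ty": 0.029,"tz": 0,"rx": 0,"ry": 0,"rz": 0,"grip": 1},
  {"tx": 0.25,"ty": 0.029,"tz": 0,"rx": 0,"ry": 0,"rz": 0,"grip": 1},
  {"tx": 0.25,"ty": 0.029,"tz": 0,"rx": 0,"ry": 0,"rz": 0,"grip": 1},
  {"tx": 0,"ty": 0,"tz": 0,"rx": 0,"ry": 0,"rz": 0,"grip": 1},
])

```text
clock: 24.15
tcp_pos: [0.5352, 0.0227, 0.0416]
orientation: [-3.135, -0.174, 0.044]
contact_force: [-3.6, -0.6, -1.4]
grip_width: 0.0124
```

```bash
python3 m5.py 12
```

```text
24.15 [0.53522215 0.02269941 0.04163805] [-3.13543415 -0.17421462  0.04446719] [-3.6 -0.6 -1.4]
lip tray 0.0594 0.029 z 0.0028 yaw 6.36 nose-down 1.62 roll -0.15
wrist [258. 123.] 2120 x [0.0262 0.0603] y [0.0297 0.0473] z 0.0229
wrist [296. 123.] 2100 x [0.0267 0.06  ] y [0.0091 0.0287] z 0.023
wrist [365. 128.] 1102 x [0.0319 0.0499] y [-0.0273 -0.0084] z 0.0204
wrist [407. 132.] 1096 x [0.0299 0.0484] y [-0.0496 -0.0301] z 0.0203
wrist [361. 185.] 958 x [0.0012 0.0201] y [-0.0275 -0.0082] z 0.0204
wrist [278. 280.] 2742 x [-0.0378 -0.0103] y [0.0219 0.0349] z 0.074
lip seen x 0.0848
```

View pics/wrist12.png

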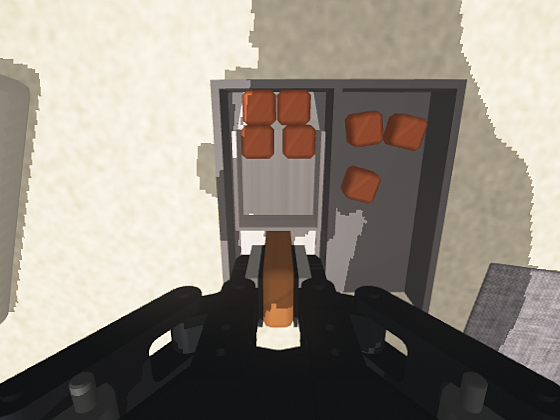

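drive_tool([
  {"tx": -0.05,"ty": 0,"tz": 0.2,"rx": 0,"ry": -0.3,"rz": 0,"grip": 1},
  {"tx": -0.1,"ty": -0.01,"tz": 0.25,"rx": 0,"ry": -0.3,"rz": 0,"grip": 1},
  {"tx": -0.1,"ty": -0.01,"tz": 0.25,"rx": 0,"ry": -0.3,"rz": 0,"grip": 1},
  {"tx": -0.1,"ty": -0.01,"tz": 0.25,"rx": 0,"ry": -0.3,"rz": 0,"grip": 1},
  {"tx": -0.1,"ty": -0.01,"tz": 0.25,"rx": 0,"ry": -0.3,"rz": 0,"grip": 1},
  {"tx": 0,"ty": 0,"tz": 0.5,"rx": 0,"ry": -0.2,"rz": 0,"grip": 1},
  {"tx": 0,"ty": 0,"tz": 0.5,"rx": 0,"ry": 0,"rz": 0,"grip": 1},
])

```text
clock: 25.08
tcp_pos: [0.5269, 0.0222, 0.0867]
orientation: [3.107, 0.173, 0.33]
contact_force: [0.4, -0.0, -2.3]
grip_width: 0.0126
```

```bash
python3 m5.py 13 scene
```

```text
25.075 [0.52686589 0.02219459 0.0867022 ] [3.10742699 0.1734045  0.32957522] [ 0.4 -0.  -2.3]
lip tray 0.0579 0.0287 z 0.0685 yaw 6.53 nose-down -12.03 roll 1.35
wrist [259. 106.] 1104 x [0.0388 0.0553] y [0.0298 0.0463] z 0.0857
wrist [293. 106.] 1086 x [0.0386 0.0552] y [0.0125 0.0289] z 0.0862
wrist [257. 141.] 1021 x [0.0213 0.0393] y [0.0309 0.0475] z 0.0826
wrist [299. 141.] 1018 x [0.0215 0.0378] y [0.0093 0.0259] z 0.0832
wrist [339. 139.] 564 x [0.0317 0.0496] y [-0.0264 -0.0084] z 0.0204
wrist [369. 142.] 568 x [0.0298 0.0484] y [-0.0496 -0.0303] z 0.0204
wrist [339. 182.] 540 x [0.0011 0.0194] y [-0.0274 -0.0084] z 0.0203
wrist [278. 280.] 2752 x [-0.0533 -0.0173] y [0.022 0.036] z 0.1178
lip seen x 0.0844
scene [284. 205.] 31 x [0.0295 0.0566] y [0.0156 0.0431] z 0.0874
```

View pics/wrist13.png

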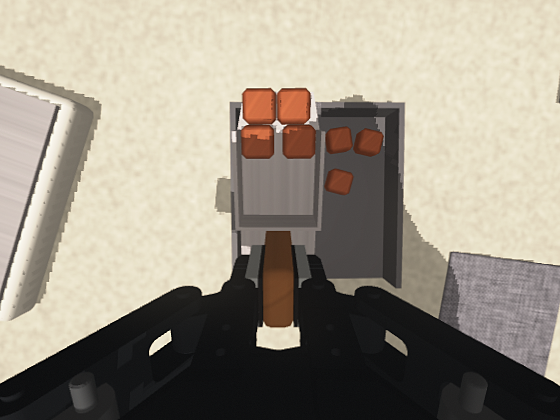

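drive_tool([
  {"tx": 0,"ty": 0,"tz": 0.5,"rx": 0,"ry": -0.1,"rz": 0.3,"grip": 1},
  {"tx": 0,"ty": 0,"tz": 0.5,"rx": 0,"ry": 0,"rz": 0.6,"grip": 1},
  {"tx": 0.1,"ty": 0.1,"tz": 0.5,"rx": 0,"ry": 0,"rz": 0.9,"grip": 1},
  {"tx": 0.1,"ty": 0.2,"tz": 0.5,"rx": 0,"ry": 0,"rz": 1,"grip": 1},
  {"tx": 0.1,"ty": 0.3,"tz": 0.5,"rx": 0,"ry": 0,"rz": 1,"grip": 1},
  {"tx": 0.1,"ty": 0.4,"tz": 0.5,"rx": 0,"ry": 0,"rz": 1,"grip": 1},
  {"tx": 0.1,"ty": 0.4,"tz": 0.5,"rx": 0,"ry": 0,"rz": 1,"grip": 1},
  {"tx": 0.1,"ty": 0.4,"tz": 0.5,"rx": 0,"ry": 0,"rz": 1,"grip": 1},
  {"tx": 0.1,"ty": 0.4,"tz": 0.3,"rx": 0,"ry": 0,"rz": 1,"grip": 1},
  {"tx": 0.1,"ty": 0.4,"tz": 0,"rx": 0,"ry": 0,"rz": 1,"grip": 1},
])

```text
clock: 26.42
tcp_pos: [0.5437, 0.0739, 0.1727]
orientation: [-2.355, -1.873, -0.29]
contact_force: [0.4, -1.2, -2.7]
grip_width: 0.0125
```

drive_tool([
  {"tx": 0.1,"ty": 0.4,"tz": 0,"rx": 0,"ry": 0,"rz": 0.9,"grip": 1},
  {"tx": 0.1,"ty": 0.4,"tz": 0,"rx": 0,"ry": 0,"rz": 0.6,"grip": 1},
  {"tx": 0,"ty": 0.4,"tz": 0,"rx": 0,"ry": 0,"rz": 0.15,"grip": 1},
  {"tx": 0,"ty": 0.3,"tz": 0,"rx": 0,"ry": 0,"rz": 0,"grip": 1},
  {"tx": 0,"ty": 0,"tz": 0,"rx": 0,"ry": 0,"rz": 0,"grip": 1},
])

```text
clock: 27.05
tcp_pos: [0.5465, 0.1047, 0.172]
orientation: [-2.115, -2.114, -0.264]
contact_force: [0.2, 0.6, -2.5]
grip_width: 0.013
```

```bash
cat > m6.py <<'E'
from bk import *
import sys
tag=sys.argv[1]
o=status.get_obs(); print(o['clock'],o['tcp_pos'],o['orientation'],o['contact_force'].round(1),np.round(o['joints'],2))
R0=R.from_rotvec(o['orientation']).as_matrix()
lip=o['tcp_pos']+R0@np.array([.084,-.0008,.0365]); ax=R0[:,0]
print('lip',lip.round(4),'rel beaker',(lip-[.547,.2645,.116]).round(4),'yaw',np.degrees(np.arctan2(ax[1],ax[0])).round(2),'nose-down',np.degrees(-np.arcsin(ax[2])).round(2),'roll',np.degrees(np.arcsin(R0[2,1])).round(2))
for n in sys.argv[2:]:
    f=grab(n); save(f,n+tag)
    if n=='top':
        P=cloud(f);Z=P[...,2]
        m=(Z>.106)&(Z<.122)&(np.hypot(P[...,0]-.546,P[...,1]-.264)<.06); q=P[m][:,:2]
        print('beaker',m.sum(),circ(q))
E
python3 m6.py 14 wrist top scene
```

```text
27.05 [0.54651956 0.10466414 0.17200663] [-2.1148102  -2.1139964  -0.26421234] [ 0.2  0.6 -2.5] [ 0.42  0.43 -0.75  1.91  0.11  0.82 -0.34]
lip [0.5464 0.1947 0.155 ] rel beaker [-0.0006 -0.0698  0.039 ] yaw 90.14 nose-down -12.8 roll 1.45
beaker 295 (array([0.54677333, 0.26446857]), np.float64(0.0644435876755221))
```

View pics/wrist14.png

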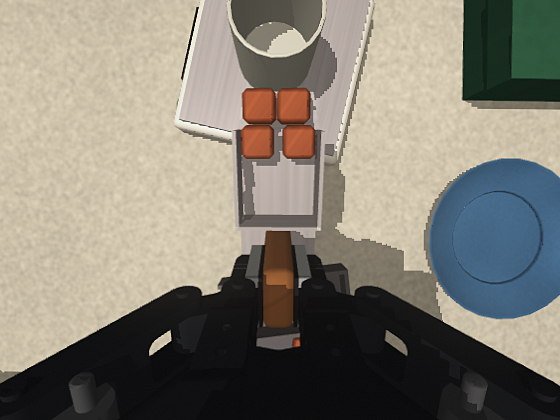

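View pics/scene14.png

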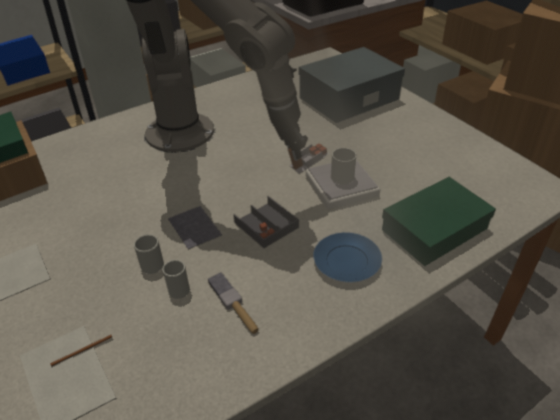

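drive_tool([
  {"tx": 0,"ty": 0.3,"tz": 0,"rx": 0,"ry": 0,"rz": 0,"grip": 1},
  {"tx": 0,"ty": 0.6,"tz": 0,"rx": 0,"ry": 0,"rz": 0,"grip": 1},
  {"tx": 0,"ty": 0.7,"tz": 0,"rx": 0,"ry": 0,"rz": 0,"grip": 1},
  {"tx": 0,"ty": 0.7,"tz": 0,"rx": 0,"ry": 0,"rz": 0,"grip": 1},
  {"tx": 0,"ty": 0.5,"tz": 0,"rx": 0,"ry": 0,"rz": 0,"grip": 1},
  {"tx": 0,"ty": 0.2,"tz": 0,"rx": 0,"ry": 0,"rz": 0,"grip": 1},
  {"tx": 0,"ty": 0.1,"tz": 0,"rx": -0.4,"ry": 0,"rz": 0,"grip": 1},
  {"tx": 0,"ty": 0.1,"tz": 0,"rx": -0.4,"ry": 0,"rz": 0,"grip": 1},
  {"tx": 0,"ty": 0.1,"tz": 0,"rx": -0.4,"ry": 0,"rz": 0,"grip": 1},
  {"tx": 0,"ty": 0.1,"tz": 0,"rx": -0.4,"ry": 0,"rz": 0,"grip": 1},
])

```text
clock: 28.45
tcp_pos: [0.547, 0.1718, 0.1719]
orientation: [2.206, 2.209, 0.026]
contact_force: [-0.9, 0.2, -1.6]
grip_width: 0.0125
```

```bash
python3 m6.py 15 wrist
```

```text
28.45 [0.54695128 0.17180859 0.17194369] [2.20595397 2.20912435 0.02606812] [-0.9  0.2 -1.6] [ 0.07  0.44 -0.63  1.85  0.33  0.94 -0.7 ]
lip [0.547  0.2557 0.1353] rel beaker [-0.     -0.0088  0.0193] yaw 90.08 nose-down 0.12 roll 1.47
```

View pics/wrist15.png

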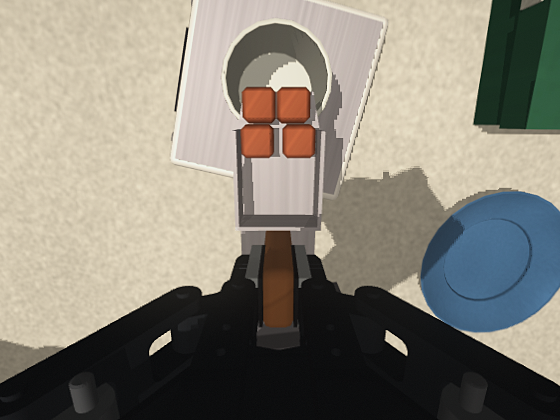

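drive_tool([
  {"tx": 0,"ty": 0.15,"tz": 0.13,"rx": -0.47,"ry": 0,"rz": 0,"grip": 1},
  {"tx": 0,"ty": 0.15,"tz": 0.13,"rx": -0.47,"ry": 0,"rz": 0,"grip": 1},
  {"tx": 0,"ty": 0.15,"tz": 0.13,"rx": -0.47,"ry": 0,"rz": 0,"grip": 1},
  {"tx": 0,"ty": 0.15,"tz": 0.13,"rx": -0.47,"ry": 0,"rz": 0,"grip": 1},
  {"tx": 0,"ty": 0.2,"tz": 0.2,"rx": -0.4,"ry": 0,"rz": 0,"grip": 1},
  {"tx": 0,"ty": 0.15,"tz": 0.15,"rx": -0.35,"ry": 0,"rz": 0,"grip": 1},
  {"tx": 0,"ty": 0.15,"tz": 0.15,"rx": -0.35,"ry": 0,"rz": 0,"grip": 1},
  {"tx": 0,"ty": 0.15,"tz": 0.15,"rx": -0.35,"ry": 0,"rz": 0,"grip": 1},
])

```text
clock: 29.5
tcp_pos: [0.5468, 0.197, 0.1951]
orientation: [1.946, 1.961, -0.439]
contact_force: [-0.0, 0.4, -1.7]
grip_width: 0.0126
```

```bash
python3 m6.py 16 wrist
```

```text
29.5 [0.54682491 0.19703839 0.1950878 ] [ 1.94591103  1.96117816 -0.4392872 ] [-0.   0.4 -1.7] [-0.3   0.54 -0.51  1.68  0.61  1.37 -1.02]
lip [0.5467 0.2557 0.1248] rel beaker [-0.0003 -0.0088  0.0088] yaw 90.13 nose-down 26.65 roll 1.2
```

View pics/wrist16.png

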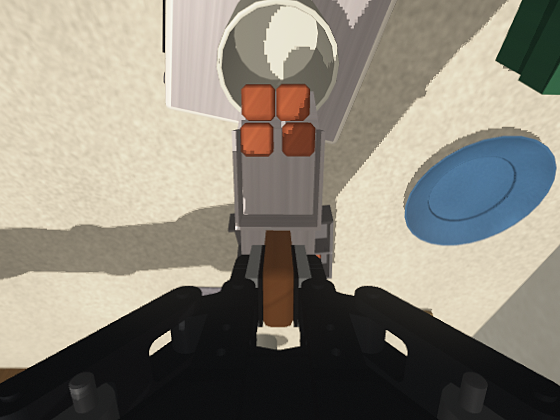

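drive_tool([
  {"tx": 0,"ty": 0.17,"tz": 0.14,"rx": -0.35,"ry": 0,"rz": 0,"grip": 1},
  {"tx": 0,"ty": 0.18,"tz": 0.13,"rx": -0.35,"ry": 0,"rz": 0,"grip": 1},
  {"tx": 0,"ty": 0.19,"tz": 0.12,"rx": -0.35,"ry": 0,"rz": 0,"grip": 1},
  {"tx": 0,"ty": 0.19,"tz": 0.11,"rx": -0.35,"ry": 0,"rz": 0,"grip": 1},
])

```text
clock: 30.05
tcp_pos: [0.5469, 0.2115, 0.2051]
orientation: [1.824, 1.843, -0.606]
contact_force: [0.7, -0.7, -2.0]
grip_width: 0.0125
```

```bash
python3 m6.py 17 wrist
```

```text
30.05 [0.54691134 0.21152008 0.20508537] [ 1.82404828  1.84316685 -0.60631885] [ 0.7 -0.7 -2. ] [-0.43  0.62 -0.46  1.6   0.68  1.56 -1.09]
lip [0.5468 0.2555 0.1247] rel beaker [-0.0002 -0.009   0.0087] yaw 90.15 nose-down 37.81 roll 1.03
```

View pics/wrist17.png

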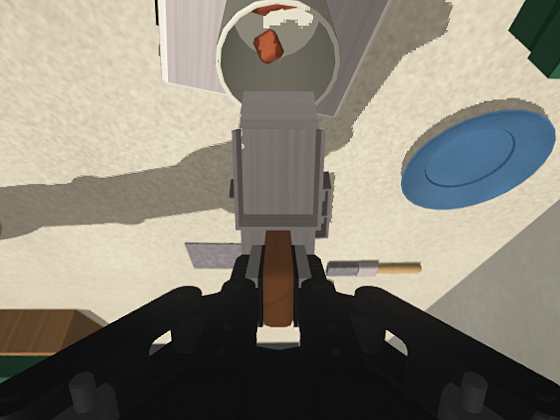

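drive_tool([
  {"tx": 0,"ty": -0.4,"tz": 0.7,"rx": 0,"ry": 0,"rz": 0,"grip": 1},
  {"tx": 0,"ty": -1,"tz": 0.3,"rx": 0.7,"ry": 0,"rz": 0,"grip": 1},
  {"tx": 0,"ty": -1,"tz": 0,"rx": 0.8,"ry": 0,"rz": 0,"grip": 1},
  {"tx": 0,"ty": -1,"tz": 0,"rx": 0.8,"ry": 0,"rz": 0,"grip": 1},
  {"tx": 0,"ty": -1,"tz": 0,"rx": 0.8,"ry": 0,"rz": 0,"grip": 1},
  {"tx": -0.3,"ty": -1,"tz": 0,"rx": 0.8,"ry": 0,"rz": 0,"grip": 1},
  {"tx": -0.3,"ty": -1,"tz": -0.3,"rx": 0.8,"ry": 0,"rz": 0,"grip": 1},
  {"tx": -0.3,"ty": -1,"tz": -0.3,"rx": 0,"ry": 0,"rz": -0.8,"grip": 1},
  {"tx": -0.3,"ty": -1,"tz": -0.3,"rx": 0,"ry": 0,"rz": -1,"grip": 1},
  {"tx": -0.4,"ty": -1,"tz": -0.3,"rx": 0,"ry": 0,"rz": -1,"grip": 1},
])

```text
clock: 31.35
tcp_pos: [0.5146, 0.021, 0.2025]
orientation: [2.594, 1.727, 0.019]
contact_force: [-0.3, -0.3, -2.2]
grip_width: 0.0127
```

drive_tool([
  {"tx": -0.4,"ty": -1,"tz": -0.3,"rx": 0,"ry": 0,"rz": -1,"grip": 1},
  {"tx": -0.4,"ty": -1,"tz": -0.3,"rx": 0,"ry": 0,"rz": -1,"grip": 1},
  {"tx": -0.4,"ty": -1,"tz": -0.3,"rx": 0,"ry": 0,"rz": -1,"grip": 1},
  {"tx": -0.4,"ty": -0.6,"tz": -0.3,"rx": 0,"ry": 0,"rz": -1,"grip": 1},
  {"tx": -0.4,"ty": 0,"tz": -0.3,"rx": 0,"ry": 0,"rz": -1,"grip": 1},
  {"tx": -0.4,"ty": 0,"tz": -0.3,"rx": 0,"ry": 0,"rz": -1,"grip": 1},
  {"tx": 0,"ty": 0,"tz": -0.3,"rx": 0,"ry": 0,"rz": -1,"grip": 1},
  {"tx": 0,"ty": 0,"tz": -0.3,"rx": 0,"ry": 0,"rz": -0.6,"grip": 1},
  {"tx": 0,"ty": 0,"tz": 0,"rx": 0,"ry": 0,"rz": 0,"grip": 1},
])

```text
clock: 32.48
tcp_pos: [0.4665, -0.0496, 0.1541]
orientation: [3.11, 0.187, -0.002]
contact_force: [-0.8, -0.7, -1.2]
grip_width: 0.0124
```

```bash
python3 m6.py 18 top scene; python3 m5.py 18
```

```text
32.475 [ 0.46646407 -0.04955426  0.15408406] [ 3.10994051e+00  1.87068246e-01 -2.14598286e-03] [-0.8 -0.7 -1.2] [ 0.2   0.25 -0.29  2.1   0.13  0.81 -1.62]
lip [ 0.5498 -0.0396  0.1173] rel beaker [ 0.0028 -0.3041  0.0013] yaw 6.88 nose-down 0.17 roll 1.48
beaker 296 (array([0.54677719, 0.26447648]), np.float64(0.06444603177104476))
32.575 [ 0.46684767 -0.0491125   0.1541806 ] [ 3.10995639e+00  1.89418623e-01 -1.70059114e-03] [ 0.   0.3 -1. ]
lip tray -0.0157 -0.0347 z 0.1174 yaw 6.97 nose-down 0.15 roll 1.48
wrist [254.  32.] 463 x [0.0316 0.0498] y [-0.0263 -0.0092] z 0.0203
wrist [281.  34.] 477 x [0.0291 0.0489] y [-0.0492 -0.0312] z 0.0204
wrist [255.  71.] 403 x [0.001  0.0192] y [-0.027  -0.0093] z 0.0203
wrist [278. 254.] 1186 x [-0.09   -0.0868] y [-0.0417 -0.0281] z 0.1713
lip seen x 0.085
```

Run:
```python
import cv2,numpy as np
a=cv2.imread('pics/top18.png'); b=cv2.imread('pics/scene18.png')
x=cv2.resize(a[170:300,80:320],(800,433),interpolation=cv2.INTER_CUBIC)
cv2.imwrite('pics/z18.png',x)
```

```text
(no output)
```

View pics/z18.png

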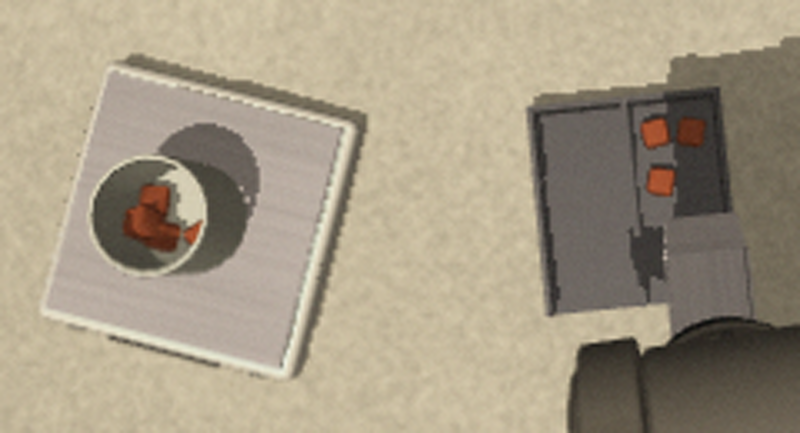

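View pics/wrist18.png

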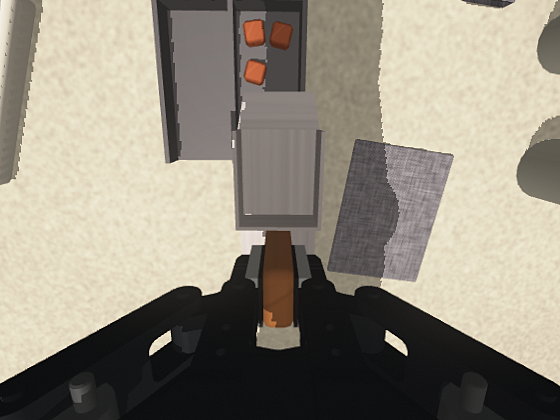

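drive_tool([
  {"tx": -0.14,"ty": 0.24,"tz": -0.6,"rx": 0.18,"ry": 0.17,"rz": -0.04,"grip": 1},
  {"tx": 0,"ty": 0,"tz": -1,"rx": 0,"ry": 0,"rz": 0,"grip": 1},
  {"tx": 0,"ty": 0,"tz": -1,"rx": 0,"ry": 0,"rz": 0,"grip": 1},
  {"tx": 0,"ty": 0,"tz": -1,"rx": 0,"ry": 0,"rz": 0,"grip": 1},
  {"tx": 0,"ty": 0,"tz": 0,"rx": 0,"ry": 0,"rz": 0,"grip": 1},
  {"tx": 0,"ty": 0,"tz": 0,"rx": 0,"ry": 0,"rz": 0,"grip": 1},
])

```text
clock: 33.38
tcp_pos: [0.4642, -0.0435, 0.0815]
orientation: [-3.135, -0.182, 0.039]
contact_force: [0.2, -0.4, -0.9]
grip_width: 0.0126
```

```bash
python3 m5.py 19
```

```text
33.375 [ 0.46421364 -0.04350485  0.08151634] [-3.13462521 -0.18155669  0.03922801] [ 0.2 -0.4 -0.9]
lip tray -0.0185 -0.0283 z 0.0429 yaw 6.63 nose-down 1.42 roll -0.17
wrist [260.   3.] 182 x [0.0308 0.0356] y [-0.0266 -0.0108] z 0.0187
wrist [296.   4.] 256 x [0.0297 0.0348] y [-0.0476 -0.0307] z 0.0194
wrist [260.  46.] 828 x [0.0008 0.0203] y [-0.0272 -0.0091] z 0.0205
wrist [278. 252.] 751 x [-0.09   -0.0885] y [-0.0347 -0.0238] z 0.0971
lip seen x 0.085
```

View pics/wrist19.png

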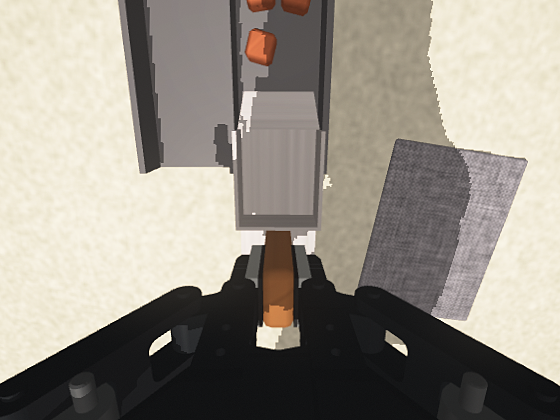

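drive_tool([
  {"tx": 0,"ty": -0.03,"tz": -0.3,"rx": 0,"ry": 0,"rz": 0,"grip": 1},
  {"tx": 0,"ty": 0,"tz": -0.7,"rx": 0,"ry": 0,"rz": 0,"grip": 1},
  {"tx": 0,"ty": 0,"tz": -0.6,"rx": 0,"ry": 0,"rz": 0,"grip": 1},
  {"tx": 0,"ty": 0,"tz": -0.2,"rx": 0,"ry": 0,"rz": 0,"grip": 1},
  {"tx": 0,"ty": 0,"tz": -0.1,"rx": 0,"ry": 0,"rz": 0,"grip": 1},
  {"tx": 0,"ty": 0,"tz": 0,"rx": 0,"ry": 0,"rz": 0,"grip": 1},
])

```text
clock: 34.17
tcp_pos: [0.4641, -0.0441, 0.0433]
orientation: [-3.135, -0.182, 0.039]
contact_force: [0.8, 0.2, -1.5]
grip_width: 0.0124
```

```bash
python3 m5.py 20
```

```text
34.175 [ 0.46405651 -0.04410977  0.04329692] [-3.13508074 -0.18176407  0.03910355] [ 0.8  0.2 -1.5]
lip tray -0.0188 -0.0289 z 0.0047 yaw 6.64 nose-down 1.42 roll -0.14
wrist [255.  29.] 1345 x [0.0003 0.0196] y [-0.0277 -0.0085] z 0.0203
wrist [277. 252.] 604 x [-0.09   -0.0887] y [-0.0344 -0.0247] z 0.0587
lip seen x 0.0899
```

drive_tool([
  {"tx": 0,"ty": 0,"tz": -0.07,"rx": 0,"ry": 0,"rz": 0,"grip": 1},
  {"tx": 0.25,"ty": 0.03,"tz": -0.02,"rx": 0,"ry": 0,"rz": 0,"grip": 1},
  {"tx": 0.4,"ty": 0.046,"tz": 0,"rx": 0,"ry": 0,"rz": 0,"grip": 1},
  {"tx": 0.4,"ty": 0.046,"tz": 0,"rx": 0,"ry": 0,"rz": 0,"grip": 1},
  {"tx": 0.4,"ty": 0.046,"tz": 0,"rx": 0,"ry": 0,"rz": 0,"grip": 1},
  {"tx": 0.4,"ty": 0.046,"tz": 0,"rx": 0,"ry": 0,"rz": 0,"grip": 1},
  {"tx": 0.3,"ty": 0.034,"tz": 0,"rx": 0,"ry": 0,"rz": 0,"grip": 1},
])

```text
clock: 35.1
tcp_pos: [0.5076, -0.0391, 0.0415]
orientation: [-3.135, -0.182, 0.039]
contact_force: [-0.4, -0.5, -1.9]
grip_width: 0.0129
```

```bash
python3 m5.py 21
```

```text
35.1 [ 0.50758667 -0.03909069  0.04148093] [-3.13504217 -0.18171551  0.03897522] [-0.4 -0.5 -1.9]
lip tray 0.0251 -0.0289 z 0.0029 yaw 6.64 nose-down 1.42 roll -0.14
wrist [254.  54.] 2506 x [0.0247 0.0592] y [-0.0273 -0.0081] z 0.0204
wrist [299.  61.] 1245 x [0.03   0.0485] y [-0.0492 -0.0306] z 0.0205
wrist [278. 280.] 2736 x [-0.0724 -0.0449] y [-0.0363 -0.0232] z 0.0739
lip seen x 0.0898
```

View pics/wrist21.png

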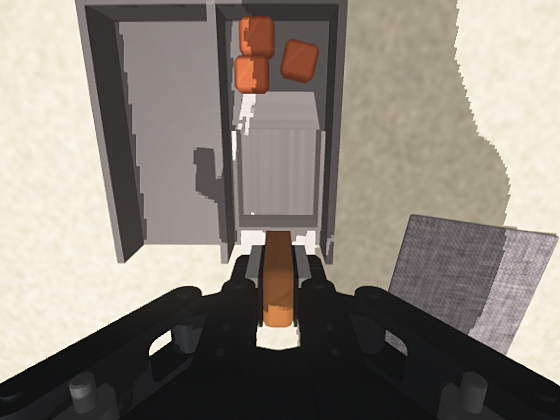

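drive_tool([
  {"tx": 0.25,"ty": 0.045,"tz": 0,"rx": 0,"ry": 0,"rz": 0,"grip": 1},
  {"tx": 0.25,"ty": 0.035,"tz": 0,"rx": 0,"ry": 0,"rz": 0,"grip": 1},
  {"tx": 0.25,"ty": 0.029,"tz": 0,"rx": 0,"ry": 0,"rz": 0,"grip": 1},
  {"tx": 0.25,"ty": 0.029,"tz": 0,"rx": 0,"ry": 0,"rz": 0,"grip": 1},
])

```text
clock: 35.65
tcp_pos: [0.527, -0.0365, 0.0415]
orientation: [-3.135, -0.182, 0.04]
contact_force: [-3.8, -0.7, -3.0]
grip_width: 0.0123
```

```bash
python3 m5.py 22
```

```text
35.65 [ 0.52697348 -0.03646939  0.04146724] [-3.13518027 -0.18155303  0.04039811] [-3.8 -0.7 -3. ]
lip tray 0.0446 -0.0285 z 0.0028 yaw 6.63 nose-down 1.47 roll -0.14
wrist [255.  93.] 2262 x [0.0265 0.0601] y [-0.0273 -0.0079] z 0.0213
wrist [296.  76.] 1192 x [0.0432 0.0601] y [-0.0469 -0.0303] z 0.0205
wrist [278. 280.] 2732 x [-0.0535 -0.0254] y [-0.036  -0.0229] z 0.0739
lip seen x 0.0897
```

View pics/wrist22.png

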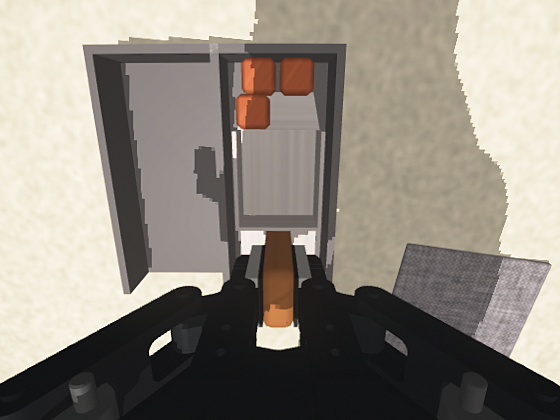

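drive_tool([
  {"tx": 0.15,"ty": 0.05,"tz": 0,"rx": 0,"ry": 0,"rz": 0,"grip": 1},
  {"tx": 0.2,"ty": 0.06,"tz": 0,"rx": 0,"ry": 0,"rz": 0,"grip": 1},
  {"tx": 0.2,"ty": 0.025,"tz": 0,"rx": 0,"ry": 0,"rz": 0,"grip": 1},
  {"tx": 0.2,"ty": 0.023,"tz": 0,"rx": 0,"ry": 0,"rz": 0,"grip": 1},
  {"tx": 0,"ty": 0,"tz": 0,"rx": 0,"ry": 0,"rz": 0,"grip": 1},
])

```text
clock: 36.33
tcp_pos: [0.5416, -0.0333, 0.0414]
orientation: [-3.135, -0.182, 0.041]
contact_force: [-3.5, 1.2, 0.8]
grip_width: 0.0127
```

```bash
python3 m5.py 23
```

```text
36.325 [ 0.54155681 -0.03328499  0.04142598] [-3.13515608 -0.18162574  0.04125422] [-3.5  1.2  0.8]
lip tray 0.0594 -0.027 z 0.0027 yaw 6.63 nose-down 1.5 roll -0.14
wrist [282. 118.] 3249 x [0.0252 0.06  ] y [-0.0522 -0.0072] z 0.0228
wrist [278. 280.] 2741 x [-0.0378 -0.0104] y [-0.0344 -0.0213] z 0.0738
lip seen x 0.0848
```

View pics/wrist23.png

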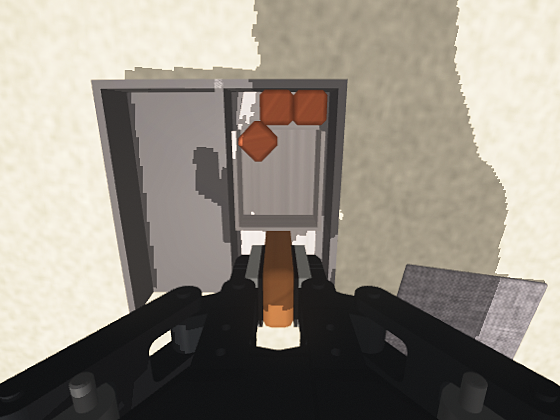

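The back-left piece turned 45° and pushed the front row about 3 mm to the right. The right front piece overhangs the lip, but its centre is still supported. I'll lift slowly with the nose up and check.

drive_tool([
  {"tx": -0.05,"ty": 0,"tz": 0.15,"rx": 0,"ry": -0.2,"rz": 0,"grip": 1},
  {"tx": -0.05,"ty": 0,"tz": 0.15,"rx": 0,"ry": -0.2,"rz": 0,"grip": 1},
  {"tx": -0.05,"ty": 0,"tz": 0.2,"rx": 0,"ry": -0.25,"rz": 0,"grip": 1},
  {"tx": -0.05,"ty": 0,"tz": 0.2,"rx": 0,"ry": -0.25,"rz": 0,"grip": 1},
])

```text
clock: 36.88
tcp_pos: [0.5376, -0.0334, 0.0558]
orientation: [3.126, 0.181, 0.161]
contact_force: [-0.8, -0.3, -3.1]
grip_width: 0.0125
```

```bash
python3 m5.py 24
```

```text
36.875 [ 0.53759494 -0.03340326  0.05581818] [3.12579278 0.18085091 0.16084715] [-0.8 -0.3 -3.1]
lip tray 0.0597 -0.0271 z 0.0281 yaw 6.66 nose-down -5.85 roll 0.71
wrist [282. 117.] 3292 x [0.0234 0.0588] y [-0.0523 -0.0071] z 0.046
wrist [278. 280.] 2740 x [-0.0461 -0.0141] y [-0.0343 -0.0208] z 0.0879
lip seen x 0.0887
```

View pics/wrist24.png

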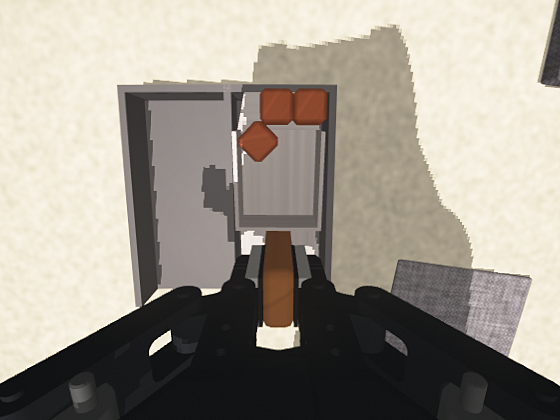

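drive_tool([
  {"tx": -0.08,"ty": 0,"tz": 0.25,"rx": 0,"ry": -0.25,"rz": 0,"grip": 1},
  {"tx": -0.08,"ty": 0,"tz": 0.3,"rx": 0,"ry": -0.25,"rz": 0,"grip": 1},
  {"tx": -0.08,"ty": 0,"tz": 0.4,"rx": 0,"ry": -0.25,"rz": 0,"grip": 1},
  {"tx": 0,"ty": 0,"tz": 0.5,"rx": -0.2,"ry": 0,"rz": 0,"grip": 1},
  {"tx": 0,"ty": 0,"tz": 0.5,"rx": -0.2,"ry": 0,"rz": 0,"grip": 1},
  {"tx": 0,"ty": 0,"tz": 0.5,"rx": -0.2,"ry": 0,"rz": 0,"grip": 1},
  {"tx": 0,"ty": 0,"tz": 0.3,"rx": 0,"ry": 0,"rz": 0,"grip": 1},
])

```text
clock: 37.8
tcp_pos: [0.5338, -0.0323, 0.1115]
orientation: [3.025, 0.191, 0.307]
contact_force: [-1.0, 0.5, -1.9]
grip_width: 0.0128
```

```bash
python3 m5.py 25
```

```text
37.8 [ 0.53377441 -0.03233465  0.11150543] [3.02466786 0.19084253 0.30741071] [-1.   0.5 -1.9]
lip tray 0.0583 -0.0273 z 0.0921 yaw 7.84 nose-down -11.19 roll 6.15
wrist [282. 117.] 3255 x [0.0202 0.0562] y [-0.0506 -0.0061] z 0.1094
wrist [278. 280.] 2752 x [-0.0524 -0.0169] y [-0.034  -0.0164] z 0.1426
lip seen x 0.085
```

View pics/wrist25.png

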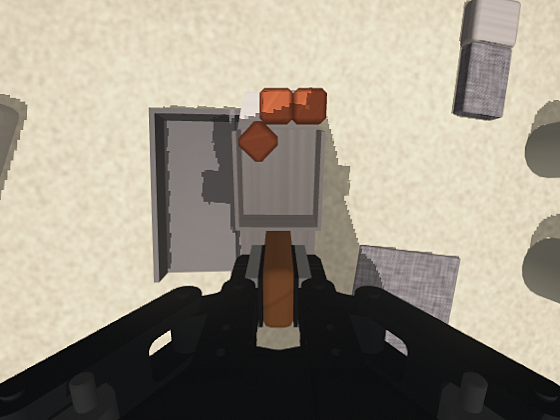

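drive_tool([
  {"tx": 0,"ty": 0,"tz": 0.3,"rx": 0,"ry": 0,"rz": 0.2,"grip": 1},
  {"tx": 0,"ty": 0.15,"tz": 0.4,"rx": 0,"ry": 0,"rz": 0.5,"grip": 1},
  {"tx": 0,"ty": 0.3,"tz": 0.4,"rx": 0,"ry": 0,"rz": 0.7,"grip": 1},
  {"tx": 0,"ty": 0.45,"tz": 0.4,"rx": 0,"ry": 0,"rz": 0.8,"grip": 1},
  {"tx": 0,"ty": 0.5,"tz": 0.4,"rx": 0,"ry": 0,"rz": 0.8,"grip": 1},
  {"tx": 0,"ty": 0.5,"tz": 0.4,"rx": 0,"ry": 0,"rz": 0.8,"grip": 1},
  {"tx": 0,"ty": 0.5,"tz": 0.4,"rx": 0,"ry": 0,"rz": 0.8,"grip": 1},
  {"tx": 0,"ty": 0.5,"tz": 0.2,"rx": 0,"ry": 0,"rz": 0.8,"grip": 1},
  {"tx": 0,"ty": 0.5,"tz": 0.1,"rx": 0,"ry": 0,"rz": 0.8,"grip": 1},
  {"tx": 0,"ty": 0.5,"tz": 0,"rx": 0,"ry": 0,"rz": 0.8,"grip": 1},
])

```text
clock: 39.1
tcp_pos: [0.5332, 0.0444, 0.1706]
orientation: [-2.65, -1.633, -0.347]
contact_force: [0.3, -0.6, -2.3]
grip_width: 0.0124
```

drive_tool([
  {"tx": 0,"ty": 0.5,"tz": 0,"rx": 0,"ry": 0,"rz": 0.8,"grip": 1},
  {"tx": 0.05,"ty": 0.5,"tz": 0,"rx": 0,"ry": 0,"rz": 0.8,"grip": 1},
  {"tx": 0.1,"ty": 0.5,"tz": 0,"rx": 0,"ry": 0,"rz": 0.8,"grip": 1},
  {"tx": 0.1,"ty": 0.5,"tz": 0,"rx": 0,"ry": 0,"rz": 0.6,"grip": 1},
  {"tx": 0.1,"ty": 0.5,"tz": 0,"rx": 0,"ry": 0,"rz": 0.3,"grip": 1},
  {"tx": 0,"ty": 0.3,"tz": 0,"rx": 0,"ry": 0,"rz": 0,"grip": 1},
  {"tx": 0,"ty": 0.1,"tz": 0,"rx": 0,"ry": 0,"rz": 0,"grip": 1},
  {"tx": 0,"ty": 0,"tz": 0,"rx": 0,"ry": 0,"rz": 0,"grip": 1},
])

```text
clock: 40.1
tcp_pos: [0.5399, 0.1027, 0.1705]
orientation: [-2.176, -2.158, -0.328]
contact_force: [-0.1, -0.5, -1.8]
grip_width: 0.0123
```

```bash
python3 m6.py 26 wrist top
```

```text
40.1 [0.53994044 0.10274096 0.17047838] [-2.17609821 -2.15784652 -0.32817305] [-0.1 -0.5 -1.8] [ 0.36  0.36 -0.68  1.99  0.1   0.71 -0.35]
lip [0.5429 0.1922 0.1509] rel beaker [-0.0041 -0.0723  0.0349] yaw 90.12 nose-down -11.06 roll 6.14
beaker 297 (array([0.54679784, 0.26444473]), np.float64(0.0643475270596979))
```

View pics/wrist26.png

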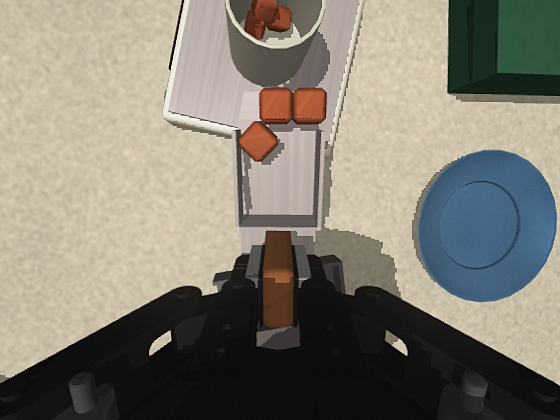

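drive_tool([
  {"tx": 0,"ty": 0.3,"tz": 0,"rx": 0,"ry": 0.2,"rz": 0,"grip": 1},
  {"tx": 0,"ty": 0.6,"tz": 0,"rx": 0,"ry": 0.2,"rz": 0,"grip": 1},
  {"tx": 0,"ty": 0.7,"tz": 0,"rx": 0,"ry": 0.2,"rz": 0,"grip": 1},
  {"tx": 0.05,"ty": 0.7,"tz": 0,"rx": 0,"ry": 0,"rz": 0,"grip": 1},
  {"tx": 0,"ty": 0.6,"tz": 0,"rx": 0,"ry": 0,"rz": 0,"grip": 1},
  {"tx": 0,"ty": 0.25,"tz": 0,"rx": 0,"ry": 0,"rz": 0,"grip": 1},
  {"tx": 0,"ty": 0.1,"tz": 0,"rx": -0.35,"ry": 0,"rz": 0,"grip": 1},
  {"tx": 0,"ty": 0.1,"tz": 0,"rx": -0.35,"ry": 0,"rz": 0,"grip": 1},
  {"tx": 0,"ty": 0.1,"tz": 0,"rx": -0.35,"ry": 0,"rz": 0,"grip": 1},
  {"tx": 0,"ty": 0.1,"tz": 0,"rx": -0.35,"ry": 0,"rz": 0,"grip": 1},
])

```text
clock: 41.45
tcp_pos: [0.5411, 0.1735, 0.1706]
orientation: [2.221, 2.19, 0.025]
contact_force: [-0.6, -0.9, -1.7]
grip_width: 0.0126
```

```bash
python3 m6.py 27 wrist
```

```text
41.45 [0.5410947  0.17353096 0.17059241] [2.22132436 2.18970172 0.02462024] [-0.6 -0.9 -1.7] [ 0.03  0.42 -0.58  1.86  0.3   0.92 -0.71]
lip [0.5425 0.2574 0.1337] rel beaker [-0.0045 -0.0071  0.0177] yaw 89.18 nose-down 0.25 roll 1.55
```

View pics/wrist27.png

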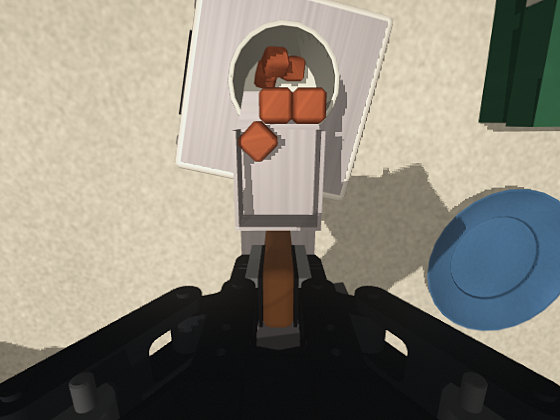

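drive_tool([
  {"tx": -0.1,"ty": 0.12,"tz": 0.14,"rx": -0.47,"ry": 0,"rz": 0,"grip": 1},
  {"tx": 0,"ty": 0.13,"tz": 0.14,"rx": -0.47,"ry": 0,"rz": 0,"grip": 1},
  {"tx": 0,"ty": 0.15,"tz": 0.14,"rx": -0.47,"ry": 0,"rz": 0,"grip": 1},
  {"tx": 0,"ty": 0.15,"tz": 0.14,"rx": -0.47,"ry": 0,"rz": 0,"grip": 1},
  {"tx": 0,"ty": 0.18,"tz": 0.2,"rx": -0.4,"ry": 0,"rz": 0,"grip": 1},
  {"tx": 0,"ty": 0.15,"tz": 0.15,"rx": -0.35,"ry": 0,"rz": 0,"grip": 1},
  {"tx": 0,"ty": 0.15,"tz": 0.15,"rx": -0.35,"ry": 0,"rz": 0,"grip": 1},
])

```text
clock: 42.38
tcp_pos: [0.5391, 0.1944, 0.1917]
orientation: [1.987, 1.97, -0.392]
contact_force: [-0.1, -0.5, -2.3]
grip_width: 0.0125
```

```bash
python3 m6.py 28 wrist
```

```text
42.375 [0.53907178 0.1943538  0.19166494] [ 1.98718579  1.97045738 -0.39222157] [-0.1 -0.5 -2.3] [-0.3   0.51 -0.47  1.72  0.56  1.3  -1.01]
lip [0.5404 0.2562 0.1241] rel beaker [-0.0066 -0.0083  0.0081] yaw 89.12 nose-down 24.01 roll 1.7
```

View pics/wrist28.png

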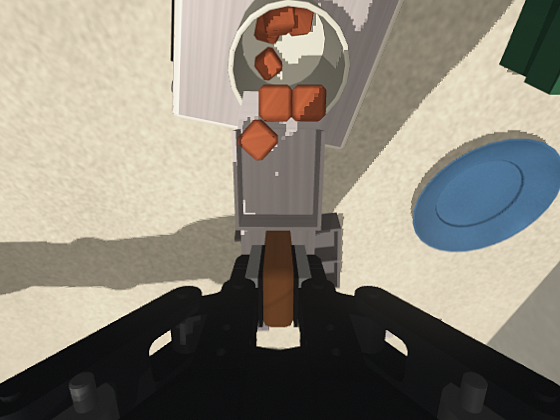

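drive_tool([
  {"tx": 0,"ty": 0.17,"tz": 0.15,"rx": -0.35,"ry": 0,"rz": 0,"grip": 1},
  {"tx": 0,"ty": 0.17,"tz": 0.14,"rx": -0.35,"ry": 0,"rz": 0,"grip": 1},
  {"tx": 0,"ty": 0.18,"tz": 0.13,"rx": -0.35,"ry": 0,"rz": 0,"grip": 1},
  {"tx": 0,"ty": 0.19,"tz": 0.12,"rx": -0.35,"ry": 0,"rz": 0,"grip": 1},
  {"tx": 0,"ty": 0.19,"tz": 0.11,"rx": -0.35,"ry": 0,"rz": 0,"grip": 1},
])

```text
clock: 43.05
tcp_pos: [0.5392, 0.2122, 0.2045]
orientation: [1.834, 1.825, -0.602]
contact_force: [0.1, -0.3, -0.6]
grip_width: 0.0129
```

```bash
python3 m6.py 29 wrist
```

```text
43.05 [0.53920968 0.21220052 0.20452487] [ 1.83416343  1.82491193 -0.60150567] [ 0.1 -0.3 -0.6] [-0.46  0.6  -0.42  1.62  0.66  1.54 -1.1 ]
lip [0.5405 0.256  0.1241] rel beaker [-0.0065 -0.0085  0.0081] yaw 88.99 nose-down 37.96 roll 1.65
```

View pics/wrist29.png

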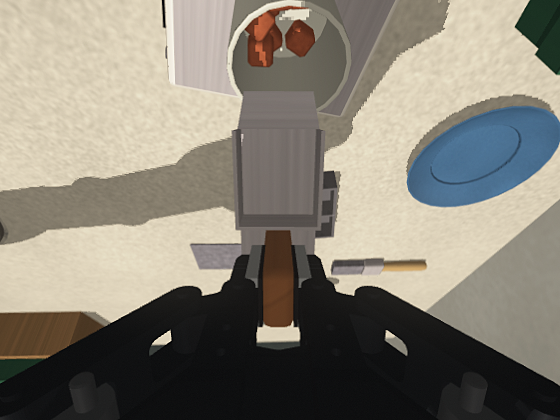

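drive_tool([
  {"tx": 0,"ty": -0.4,"tz": 0.7,"rx": 0,"ry": 0,"rz": 0,"grip": 1},
  {"tx": 0,"ty": -1,"tz": 0.3,"rx": 0.7,"ry": 0,"rz": 0,"grip": 1},
  {"tx": 0,"ty": -1,"tz": 0,"rx": 0.8,"ry": 0,"rz": 0,"grip": 1},
  {"tx": 0,"ty": -1,"tz": 0,"rx": 0.8,"ry": 0,"rz": 0,"grip": 1},
  {"tx": 0,"ty": -1,"tz": 0,"rx": 0.8,"ry": 0,"rz": 0,"grip": 1},
  {"tx": -0.3,"ty": -1,"tz": 0,"rx": 0.8,"ry": 0.2,"rz": 0,"grip": 1},
  {"tx": -0.3,"ty": -1,"tz": -0.3,"rx": 0.85,"ry": 0,"rz": 0,"grip": 1},
  {"tx": -0.4,"ty": -1,"tz": -0.3,"rx": 0,"ry": 0,"rz": -0.8,"grip": 1},
  {"tx": -0.4,"ty": -1,"tz": -0.3,"rx": 0,"ry": 0,"rz": -1,"grip": 1},
  {"tx": -0.4,"ty": -1,"tz": -0.3,"rx": 0,"ry": 0,"rz": -1,"grip": 1},
])

```text
clock: 44.35
tcp_pos: [0.5028, 0.0218, 0.2018]
orientation: [2.623, 1.726, 0.002]
contact_force: [-0.3, -0.3, -1.5]
grip_width: 0.0126
```

drive_tool([
  {"tx": -0.4,"ty": -1,"tz": -0.2,"rx": 0,"ry": 0,"rz": -1,"grip": 1},
  {"tx": -0.4,"ty": -1,"tz": -0.2,"rx": 0,"ry": 0,"rz": -1,"grip": 1},
  {"tx": -0.4,"ty": -1,"tz": -0.2,"rx": 0,"ry": 0,"rz": -1,"grip": 1},
  {"tx": -0.4,"ty": -1,"tz": -0.2,"rx": 0,"ry": 0,"rz": -1,"grip": 1},
  {"tx": -0.4,"ty": -1,"tz": -0.2,"rx": 0,"ry": 0,"rz": -1,"grip": 1},
  {"tx": -0.4,"ty": -1,"tz": -0.2,"rx": 0,"ry": 0,"rz": -1,"grip": 1},
  {"tx": -0.4,"ty": -1,"tz": 0,"rx": 0,"ry": 0,"rz": -1,"grip": 1},
  {"tx": -0.3,"ty": -1,"tz": 0,"rx": 0,"ry": 0,"rz": -1,"grip": 1},
  {"tx": 0,"ty": -0.6,"tz": 0,"rx": 0,"ry": 0,"rz": -0.5,"grip": 1},
  {"tx": 0,"ty": 0,"tz": 0,"rx": 0,"ry": 0,"rz": 0,"grip": 1},
])

```text
clock: 45.6
tcp_pos: [0.4407, -0.1496, 0.1778]
orientation: [3.141, -0.03, 0.003]
contact_force: [0.4, 0.4, -1.6]
grip_width: 0.0123
```

```bash
python3 m6.py 30 top scene wrist
python3 - <<'E'
import cv2
a=cv2.imread('pics/top30.png'); cv2.imwrite('pics/z30.png',cv2.resize(a[170:300,80:320],(800,433),interpolation=cv2.INTER_CUBIC))
E
```

```text
45.6 [ 0.44067532 -0.14960299  0.17781121] [ 3.14134532 -0.02959007  0.00349058] [ 0.4  0.4 -1.6] [ 0.34  0.21 -0.16  2.09  0.04  0.85 -1.44]
lip [ 0.5248 -0.1504  0.1415] rel beaker [-0.0222 -0.4149  0.0255] yaw -1.08 nose-down -0.13 roll 0.0
beaker 292 (array([0.546764  , 0.26447505]), np.float64(0.06446394302092337))
```

View pics/z30.png

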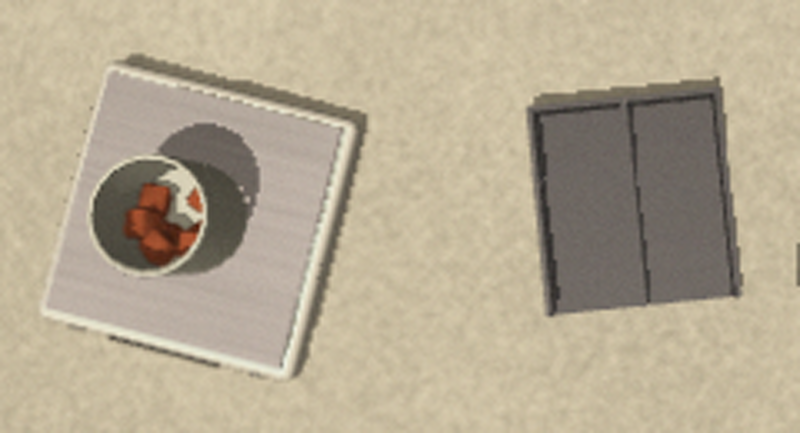

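View pics/wrist30.png

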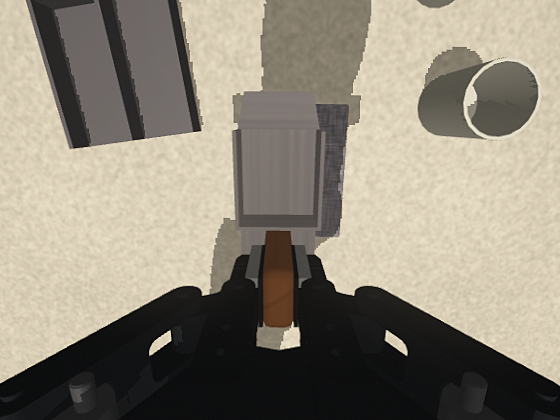

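Run:
```python
from bk import *
f=grab('wrist'); 
W=np.eye(4); W[:3,:3]=R.from_rotvec([-3.14098975,-4.40028925e-02,-9.3e-04]).as_matrix(); W[:3,3]=[0.4174325,-0.15745531,0.19099014]
f['TW']=W@np.array(f['T_tool_cam'])
c=np.array([ray(f,u,v,.004) for u,v in [(245,78),(341,85),(327,215),(240,209)]]); print(c.round(4),c.mean(0))
# also top, color segmentation of original
g=grab('top'); im=cv2.imread('pics/top0.png').astype(int)
P=np.load('P.npy')
m=(abs(P[...,0]-.457)<.09)&(abs(P[...,1]+.168)<.07)
sat=im.max(2)-im.min(2); bright=im.sum(2)
b=im[...,0]-im[...,2]
mm=m&(b>-12); mm=cv2.morphologyEx(mm.astype(np.uint8),cv2.MORPH_OPEN,np.ones((3,3)))
n,l,st,_=cv2.connectedComponentsWithStats(mm); i=1+np.argmax(st[1:,4]); ys,xs=np.nonzero(l==i); print(st[i])
q=np.array([ray(g,x,y,.004)[:2] for x,y in zip(xs,ys)],np.float32); print(cv2.minAreaRect(q))
for d in spotter.masks_of('top','mat')[:2]: print(d['confidence'],d['position'])
```

```text
[[ 0.5288 -0.1212  0.004 ]
 [ 0.5249 -0.2185  0.004 ]
 [ 0.3872 -0.2139  0.004 ]
 [ 0.3915 -0.1156  0.004 ]] [ 0.45809787 -0.16732057  0.004     ]
[325 247  46  50 917]
((0.476866215467453, -0.16733737289905548), (0.0950644388794899, 0.10178832709789276), 89.80889129638672)
0.91 [0.598, 0.6383]
```

drive_tool([
  {"tx": -0.85,"ty": -0.9,"tz": -0.3,"rx": 0,"ry": -0.02,"rz": -0.1,"grip": 1},
  {"tx": 0,"ty": 0,"tz": -1,"rx": 0,"ry": 0,"rz": 0,"grip": 1},
  {"tx": 0,"ty": 0,"tz": -1,"rx": 0,"ry": 0,"rz": 0,"grip": 1},
  {"tx": 0,"ty": 0,"tz": -1,"rx": 0,"ry": 0,"rz": 0,"grip": 1},
  {"tx": 0,"ty": 0,"tz": -1,"rx": 0,"ry": 0,"rz": 0,"grip": 1},
  {"tx": 0,"ty": 0,"tz": -1,"rx": 0,"ry": 0,"rz": 0,"grip": 1},
  {"tx": 0,"ty": 0,"tz": -0.9,"rx": 0,"ry": 0,"rz": 0,"grip": 1},
  {"tx": 0,"ty": 0,"tz": -0.4,"rx": 0,"ry": 0,"rz": 0,"grip": 1},
  {"tx": 0,"ty": 0,"tz": 0,"rx": 0,"ry": 0,"rz": 0,"grip": 1},
])

```text
clock: 47.02
tcp_pos: [0.4241, -0.1654, 0.0445]
orientation: [-3.14, 0.046, -0.003]
contact_force: [-0.3, -0.3, -0.4]
grip_width: 0.0126
```

```bash
python3 m6.py 31 wrist scene
```

```text
47.025 [ 0.4240961  -0.16542162  0.0444949 ] [-3.14005463  0.04606263 -0.00318085] [-0.3 -0.3 -0.4] [ 0.34  0.42 -0.13  2.21  0.1   0.52 -1.46]
lip [ 0.5082 -0.167   0.0082] rel beaker [-0.0388 -0.4315 -0.1078] yaw -1.68 nose-down -0.12 roll -0.07
```

View pics/wrist31.png

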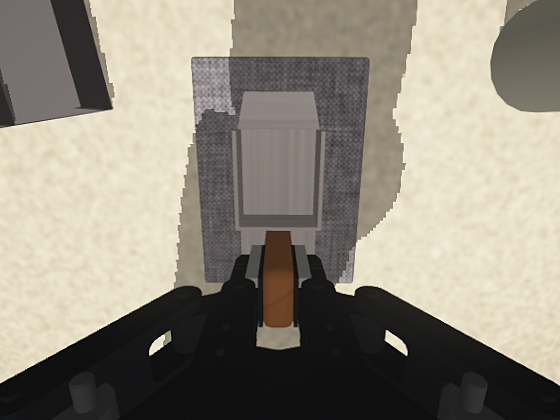

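drive_tool([
  {"tx": 0,"ty": -0.05,"tz": -0.14,"rx": 0,"ry": 0,"rz": 0,"grip": 1},
  {"tx": 0,"ty": 0,"tz": -0.05,"rx": 0,"ry": 0,"rz": 0,"grip": 1},
  {"tx": 0,"ty": 0,"tz": 0,"rx": 0,"ry": 0,"rz": 0,"grip": 1},
])

```text
clock: 47.5
tcp_pos: [0.4242, -0.1667, 0.041]
orientation: [-3.14, 0.047, -0.005]
contact_force: [-0.5, -0.1, -2.3]
grip_width: 0.0127
```

drive_tool([
  {"tx": 0,"ty": 0,"tz": -0.03,"rx": 0,"ry": 0,"rz": 0,"grip": 1},
  {"tx": 0,"ty": 0,"tz": 0,"rx": 0,"ry": 0,"rz": 0,"grip": 1},
])

```text
clock: 47.75
tcp_pos: [0.4242, -0.1667, 0.0404]
orientation: [-3.14, 0.047, -0.004]
contact_force: [0.2, 0.1, 0.6]
grip_width: 0.0128
```

Contact force has gone from about -2 to +0.6 N, so the scoop is on the mat. Releasing, then rising straight up.

drive_tool([
  {"tx": 0,"ty": 0,"tz": 0,"rx": 0,"ry": 0,"rz": 0,"grip": 0.4},
  {"tx": 0,"ty": 0,"tz": 0,"rx": 0,"ry": 0,"rz": 0,"grip": 0},
  {"tx": 0,"ty": 0,"tz": 0,"rx": 0,"ry": 0,"rz": 0,"grip": -0.5},
  {"tx": 0,"ty": 0,"tz": 0,"rx": 0,"ry": 0,"rz": 0,"grip": -0.5},
  {"tx": 0,"ty": 0,"tz": 0.3,"rx": 0,"ry": 0,"rz": 0,"grip": -0.5},
  {"tx": 0,"ty": 0,"tz": 1,"rx": 0,"ry": 0,"rz": 0,"grip": -0.5},
  {"tx": 0,"ty": 0,"tz": 1,"rx": 0,"ry": 0,"rz": 0,"grip": -0.5},
  {"tx": 0,"ty": 0,"tz": 1,"rx": 0,"ry": 0,"rz": 0,"grip": -0.5},
  {"tx": 0,"ty": 0,"tz": 1,"rx": 0,"ry": 0,"rz": 0,"grip": -0.5},
  {"tx": 0,"ty": 0,"tz": 1,"rx": 0,"ry": 0,"rz": 0,"grip": -0.5},
])

```text
clock: 49.0
tcp_pos: [0.4241, -0.1666, 0.1474]
orientation: [-3.14, 0.047, -0.005]
contact_force: [-0.2, 0.1, 0.5]
grip_width: 0.0639
```

drive_tool([
  {"tx": 0,"ty": 0,"tz": 1,"rx": 0,"ry": 0,"rz": 0,"grip": -0.5},
  {"tx": 0,"ty": 1,"tz": 1,"rx": 0,"ry": 0,"rz": 0,"grip": -0.5},
  {"tx": 0,"ty": 1,"tz": 1,"rx": 0,"ry": 0,"rz": 0,"grip": -0.5},
  {"tx": 0,"ty": 1,"tz": 0,"rx": 0,"ry": 0,"rz": 0,"grip": -0.5},
  {"tx": 0,"ty": 1,"tz": 0,"rx": 0,"ry": 0,"rz": 0,"grip": -0.5},
  {"tx": 0,"ty": 1,"tz": 0,"rx": 0,"ry": 0,"rz": 0,"grip": -0.5},
  {"tx": 0,"ty": 0,"tz": 0,"rx": 0,"ry": 0,"rz": 0,"grip": -0.5},
])

```text
clock: 49.88
tcp_pos: [0.4241, -0.0655, 0.2067]
orientation: [-3.14, 0.043, -0.005]
contact_force: [-0.6, -0.4, 0.2]
grip_width: 0.0643
```

```bash
python3 m6.py 32 top scene wrist
python3 - <<'E'
from bk import *
f=grab('top'); P=cloud(f); Z=P[...,2]
for nm,lo,hi,cx,cy,rad in [('handle',.064,.08,.42,-.167,.05),('b2',.072,.09,.524,-.3175,.04),('b1',.072,.09,.637,-.2958,.04)]:
    m=(Z>lo)&(Z<hi)&(np.hypot(P[...,0]-cx,P[...,1]-cy)<rad); q=P[m][:,:2].astype(np.float32); print(nm,cv2.minAreaRect(q),circ(q)[0])
a=f['frame']; cv2.imwrite('pics/z32.png',cv2.resize(a[170:330,80:390],(800,413),interpolation=cv2.INTER_CUBIC))
E
```

```text
49.875 [ 0.42411737 -0.06554258  0.2066944 ] [-3.14027866  0.04275562 -0.00499345] [-0.6 -0.4  0.2] [ 0.24  0.11 -0.24  2.13  0.03  0.9  -1.62]
lip [ 0.5082 -0.067   0.1705] rel beaker [-0.0388 -0.3315  0.0545] yaw -1.56 nose-down -0.18 roll -0.06
beaker 291 (array([0.5589265 , 0.25966178]), np.float64(0.06421256365421944))
handle ((0.42309707403182983, -0.1669049859046936), (0.01360540371388197, 0.025699492543935776), 88.52294921875) [ 0.42347334 -0.16692392]
b2 ((0.5244494676589966, -0.3174601197242737), (0.05714446306228638, 0.058466434478759766), 35.00925827026367) [ 0.52406314 -0.31754061]
b1 ((0.637243926525116, -0.2959863543510437), (0.051371410489082336, 0.0514848530292511), 76.27741241455078) [ 0.63707164 -0.29581892]
```

View pics/z32.png

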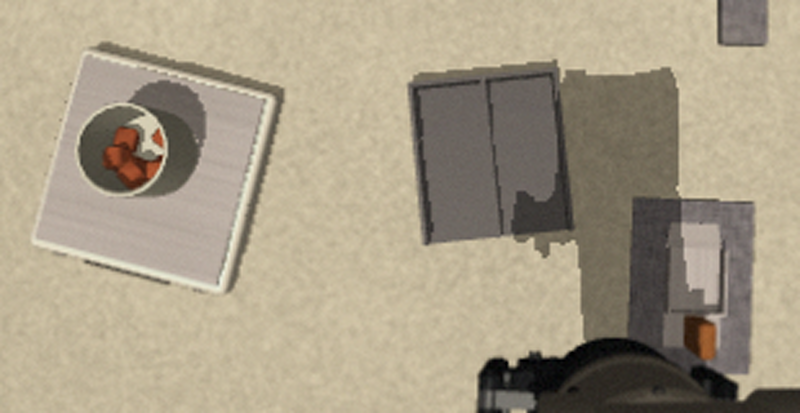

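View pics/scene32.png

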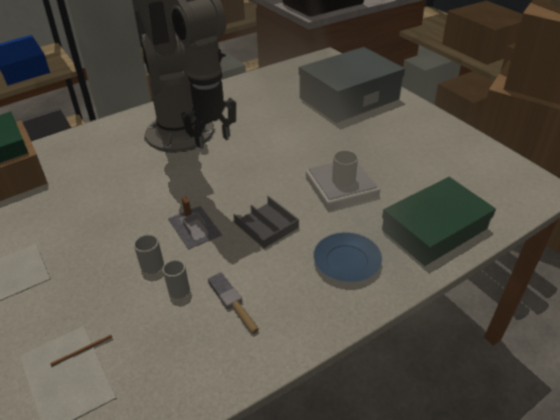

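View pics/wrist32.png

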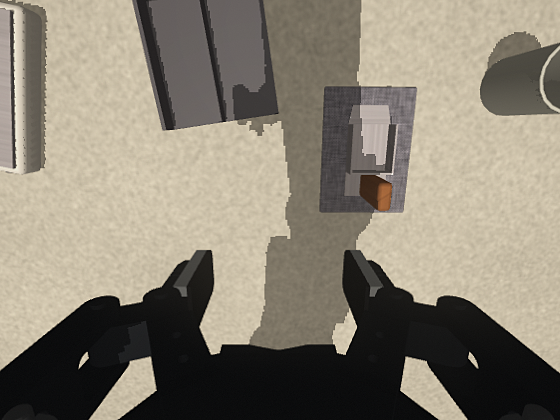

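The scoop is standing centred on its mat, but the beaker has been knocked to (0.559, 0.260), about 13 mm off the pan centre. It's still upright with the pieces inside. I'll check whether it has settled, then re-centre it.

drive_tool([
  {"tx": 0.4,"ty": 1,"tz": 0,"rx": 0,"ry": 0,"rz": 0.2,"grip": -1},
  {"tx": 0.4,"ty": 1,"tz": 0,"rx": 0,"ry": 0,"rz": 0.2,"grip": -1},
  {"tx": 0.4,"ty": 1,"tz": 0,"rx": 0,"ry": 0,"rz": 0,"grip": -1},
  {"tx": 0.4,"ty": 1,"tz": 0,"rx": 0,"ry": 0,"rz": 0,"grip": -1},
  {"tx": 0.4,"ty": 1,"tz": 0,"rx": 0,"ry": 0,"rz": 0,"grip": -1},
  {"tx": 0.4,"ty": 1,"tz": 0,"rx": 0,"ry": 0,"rz": 0,"grip": -1},
  {"tx": 0.4,"ty": 1,"tz": 0,"rx": 0,"ry": 0,"rz": 0,"grip": -1},
  {"tx": 0.4,"ty": 1,"tz": 0,"rx": 0,"ry": 0,"rz": 0,"grip": -1},
  {"tx": 0.4,"ty": 1,"tz": 0,"rx": 0,"ry": 0,"rz": 0,"grip": -1},
  {"tx": 0.4,"ty": 1,"tz": 0,"rx": 0,"ry": 0,"rz": 0,"grip": -1},
])

```text
clock: 51.32
tcp_pos: [0.5044, 0.1359, 0.2062]
orientation: [-3.14, -0.045, -0.004]
contact_force: [-0.3, 0.3, 0.7]
grip_width: 0.0851
```

drive_tool([
  {"tx": 0.5,"ty": 1,"tz": 0,"rx": 0,"ry": 0,"rz": 0,"grip": -1},
  {"tx": 0.5,"ty": 1,"tz": 0,"rx": 0,"ry": 0,"rz": 0,"grip": -1},
  {"tx": 0.5,"ty": 1,"tz": 0,"rx": 0,"ry": 0,"rz": 0,"grip": -1},
  {"tx": 0.5,"ty": 1,"tz": 0,"rx": 0,"ry": 0,"rz": 0,"grip": -1},
  {"tx": 0.4,"ty": 0.5,"tz": 0,"rx": 0,"ry": 0,"rz": 0,"grip": -1},
  {"tx": 0,"ty": 0,"tz": 0,"rx": 0,"ry": 0,"rz": 0,"grip": -1},
])

```text
clock: 52.08
tcp_pos: [0.5525, 0.2241, 0.2061]
orientation: [-3.14, -0.042, -0.004]
contact_force: [-0.3, 0.3, 0.3]
grip_width: 0.0852
```

```bash
python3 m6.py 33 top wrist;  python3 - <<'E'
from bk import *
f=grab('wrist'); P=cloud(f); Z=P[...,2]
m=(Z>.109)&(Z<.122)&(np.hypot(P[...,0]-.556,P[...,1]-.26)<.06)&(np.arange(420)[:,None]<330); q=P[m][:,:2]; print(m.sum(),circ(q),q.min(0),q.max(0))
E
```

```text
52.075 [0.55252846 0.22406133 0.20607771] [-3.14014007 -0.04182227 -0.003877  ] [-0.3  0.3  0.3] [-0.2   0.4  -0.38  1.76  0.17  1.01 -2.18]
lip [0.6366 0.2271 0.1698] rel beaker [ 0.0896 -0.0374  0.0538] yaw 1.53 nose-down -0.14 roll -0.07
beaker 102 (array([0.55889226, 0.25944148]), np.float64(0.06448428213794806))
1273 (array([0.55978281, 0.26102863]), np.float64(0.0640521618473041)) [0.52566379 0.22807613] [0.59300843 0.2950821 ]
```

View pics/wrist33.png

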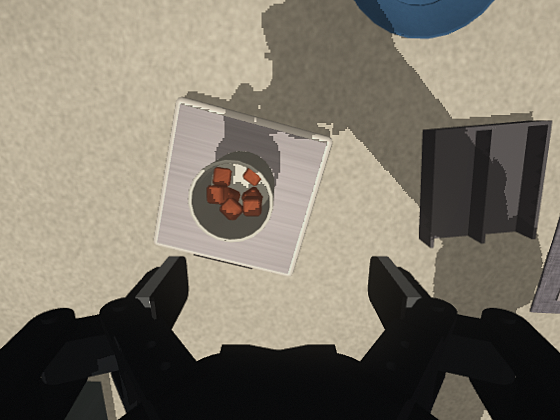

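drive_tool([
  {"tx": 0.2,"ty": 1,"tz": 0,"rx": 0,"ry": 0,"rz": 0,"grip": -1},
  {"tx": 0.15,"ty": 0.82,"tz": -0.3,"rx": 0,"ry": 0,"rz": 0,"grip": -1},
  {"tx": 0,"ty": 0,"tz": -1,"rx": 0,"ry": 0,"rz": 0,"grip": -1},
  {"tx": 0,"ty": 0,"tz": -1,"rx": 0,"ry": 0,"rz": 0,"grip": -1},
  {"tx": 0,"ty": 0,"tz": 0,"rx": 0,"ry": 0,"rz": 0,"grip": -1},
  {"tx": 0,"ty": 0,"tz": 0,"rx": 0,"ry": 0,"rz": 0,"grip": -1},
])

```text
clock: 52.98
tcp_pos: [0.5594, 0.2599, 0.1605]
orientation: [-3.14, -0.041, -0.005]
contact_force: [0.1, 1.1, 1.0]
grip_width: 0.0855
```

Run:
```python
from bk import *
o=status.get_obs(); print(o['tcp_pos'])
f=grab('wrist'); save(f,'wrist34'); P=cloud(f); Z=P[...,2]
m=(Z>.109)&(Z<.122)&(np.hypot(P[...,0]-.556,P[...,1]-.26)<.06)&(np.arange(420)[:,None]<330); q=P[m][:,:2]; print(m.sum(),circ(q),q.min(0),q.max(0))
```

```text
[0.55938114 0.25992599 0.1605401 ]
1931 (array([0.55987906, 0.26127097]), np.float64(0.0640273832266772)) [0.52541206 0.22743622] [0.59309336 0.29467401]
```

View pics/wrist34.png

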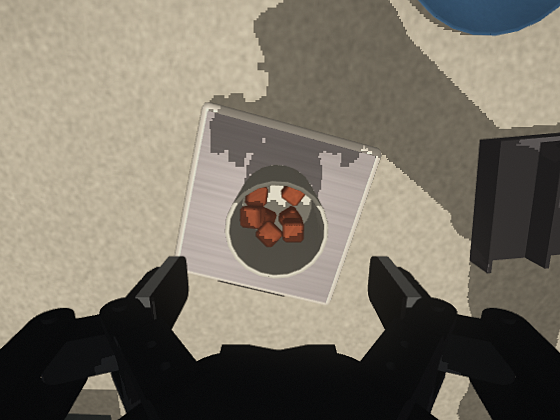

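drive_tool([
  {"tx": 0,"ty": 0.05,"tz": -1,"rx": 0,"ry": 0,"rz": 0,"grip": -1},
  {"tx": 0,"ty": 0,"tz": -1,"rx": 0,"ry": 0,"rz": 0,"grip": -1},
  {"tx": 0,"ty": 0,"tz": -1,"rx": 0,"ry": 0,"rz": 0,"grip": -1},
  {"tx": 0,"ty": 0,"tz": -1,"rx": 0,"ry": 0,"rz": 0,"grip": -1},
  {"tx": 0,"ty": 0,"tz": -0.4,"rx": 0,"ry": 0,"rz": 0,"grip": -1},
  {"tx": 0,"ty": 0,"tz": 0,"rx": 0,"ry": 0,"rz": 0,"grip": -0.8},
  {"tx": 0,"ty": 0,"tz": 0,"rx": 0,"ry": 0,"rz": 0,"grip": -0.5},
  {"tx": 0,"ty": 0,"tz": 0,"rx": 0,"ry": 0,"rz": 0,"grip": 0},
  {"tx": 0,"ty": 0,"tz": 0,"rx": 0,"ry": 0,"rz": 0,"grip": 0},
  {"tx": 0,"ty": 0,"tz": 0,"rx": 0,"ry": 0,"rz": 0,"grip": 0},
], grip_force=50)

```text
clock: 54.28
tcp_pos: [0.5596, 0.261, 0.073]
orientation: [-3.14, -0.041, -0.006]
contact_force: [1.1, 0.6, 3.4]
grip_width: 0.0657
```

drive_tool([
  {"tx": 0,"ty": 0,"tz": 0.15,"rx": 0,"ry": 0,"rz": 0,"grip": 0},
  {"tx": 0,"ty": 0,"tz": 0.25,"rx": 0,"ry": 0,"rz": 0,"grip": 0},
  {"tx": 0,"ty": 0,"tz": 0,"rx": 0,"ry": 0,"rz": 0,"grip": 0},
  {"tx": -0.3,"ty": 0.08,"tz": 0,"rx": 0,"ry": 0,"rz": 0,"grip": 0},
  {"tx": -0.37,"ty": 0.09,"tz": 0,"rx": 0,"ry": 0,"rz": 0,"grip": 0},
  {"tx": 0,"ty": 0,"tz": 0,"rx": 0,"ry": 0,"rz": 0,"grip": 0},
  {"tx": 0,"ty": 0,"tz": -0.2,"rx": 0,"ry": 0,"rz": 0,"grip": 0},
  {"tx": 0,"ty": 0,"tz": -0.1,"rx": 0,"ry": 0,"rz": 0,"grip": 0},
  {"tx": 0,"ty": 0,"tz": 0,"rx": 0,"ry": 0,"rz": 0,"grip": 0},
])

```text
clock: 55.4
tcp_pos: [0.5457, 0.2639, 0.0739]
orientation: [-3.141, -0.04, -0.003]
contact_force: [0.7, -0.5, -2.3]
grip_width: 0.0655
```

drive_tool([
  {"tx": 0,"ty": 0,"tz": -0.08,"rx": 0,"ry": 0,"rz": 0,"grip": 0},
  {"tx": 0,"ty": 0,"tz": 0,"rx": 0,"ry": 0,"rz": 0,"grip": 0},
])

```text
clock: 55.65
tcp_pos: [0.5459, 0.2642, 0.073]
orientation: [-3.14, -0.04, -0.005]
contact_force: [-0.2, 0.5, -0.6]
grip_width: 0.0657
```

drive_tool([
  {"tx": 0,"ty": 0,"tz": -0.03,"rx": 0,"ry": 0,"rz": 0,"grip": 0},
  {"tx": 0,"ty": 0,"tz": 0,"rx": 0,"ry": 0,"rz": 0,"grip": -0.7},
  {"tx": 0,"ty": 0,"tz": 0,"rx": 0,"ry": 0,"rz": 0,"grip": -1},
  {"tx": 0,"ty": 0,"tz": 0,"rx": 0,"ry": 0,"rz": 0,"grip": -1},
  {"tx": 0,"ty": 0,"tz": 0,"rx": 0,"ry": 0,"rz": 0,"grip": -1},
  {"tx": 0,"ty": 0,"tz": 0.5,"rx": 0,"ry": 0,"rz": 0,"grip": -1},
  {"tx": 0,"ty": 0,"tz": 1,"rx": 0,"ry": 0,"rz": 0,"grip": -1},
  {"tx": 0,"ty": 0,"tz": 1,"rx": 0,"ry": 0,"rz": 0,"grip": -1},
  {"tx": 0,"ty": 0,"tz": 1,"rx": 0,"ry": 0,"rz": 0,"grip": -1},
  {"tx": 0,"ty": 0,"tz": 1,"rx": 0,"ry": 0,"rz": 0,"grip": -1},
])

```text
clock: 56.9
tcp_pos: [0.546, 0.2642, 0.1641]
orientation: [-3.14, -0.041, -0.006]
contact_force: [0.7, 0.9, -0.3]
grip_width: 0.0854
```

drive_tool([
  {"tx": 0,"ty": 0,"tz": 1,"rx": 0,"ry": 0,"rz": 0,"grip": -1},
  {"tx": 0,"ty": -0.5,"tz": 1,"rx": 0,"ry": 0,"rz": 0,"grip": -1},
  {"tx": 0,"ty": -1,"tz": 0,"rx": 0,"ry": 0,"rz": 0,"grip": -1},
  {"tx": 0,"ty": -1,"tz": 0,"rx": 0,"ry": 0,"rz": 0,"grip": -1},
  {"tx": 0,"ty": -1,"tz": 0,"rx": 0,"ry": 0,"rz": 0,"grip": -1},
  {"tx": 0,"ty": -1,"tz": 0,"rx": 0,"ry": 0,"rz": 0,"grip": -1},
  {"tx": -0.3,"ty": -1,"tz": 0,"rx": 0,"ry": 0,"rz": 0,"grip": -1},
  {"tx": -0.3,"ty": -1,"tz": 0,"rx": 0,"ry": 0,"rz": 0,"grip": -1},
  {"tx": -0.3,"ty": -1,"tz": 0,"rx": 0,"ry": 0,"rz": 0,"grip": -1},
  {"tx": 0,"ty": 0,"tz": 0,"rx": 0,"ry": 0,"rz": 0,"grip": -1},
])

```text
clock: 58.15
tcp_pos: [0.5274, 0.112, 0.2022]
orientation: [-3.141, -0.036, -0.004]
contact_force: [-0.0, -0.2, 0.1]
grip_width: 0.0853
```

```bash
python3 m6.py 35 top scene wrist
python3 - <<'E'
from bk import *
f=grab('top'); P=cloud(f); Z=P[...,2]
for nm,lo,hi,cx,cy,rad in [('handle',.064,.08,.42,-.167,.05),('b2',.072,.09,.524,-.3175,.04),('b1',.072,.09,.637,-.2958,.04)]:
    m=(Z>lo)&(Z<hi)&(np.hypot(P[...,0]-cx,P[...,1]-cy)<rad); q=P[m][:,:2].astype(np.float32); print(nm,m.sum(),cv2.minAreaRect(q)) if m.sum()>5 else print(nm,'hidden')
E
```

```text
58.15 [0.52737412 0.11198487 0.20215591] [-3.1413512  -0.0364728  -0.00406263] [-0.  -0.2  0.1] [-0.03  0.31 -0.36  1.89  0.13  0.96 -1.99]
lip [0.6114 0.1147 0.1659] rel beaker [ 0.0644 -0.1498  0.0499] yaw 1.33 nose-down -0.15 roll 0.0
beaker 0 (array([0., 0.]), np.float64(0.0))
handle 106 ((0.4229722321033478, -0.1668640524148941), (0.013530159369111061, 0.025865530595183372), 89.37908172607422)
b2 207 ((0.5240627527236938, -0.3173243999481201), (0.05861019343137741, 0.05745040625333786), 35.97013854980469)
b1 182 ((0.6369888186454773, -0.2957548499107361), (0.051633670926094055, 0.051295407116413116), 0.08659882843494415)
```

View pics/top35.png

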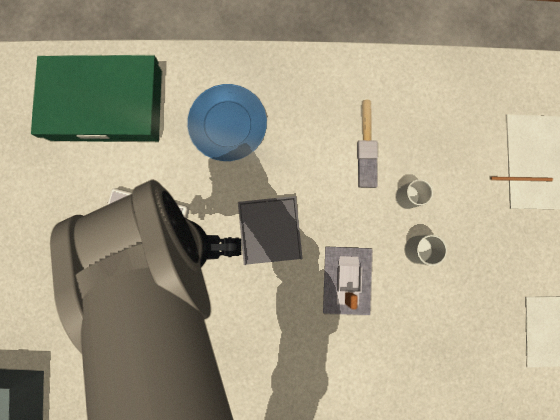

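View pics/scene35.png

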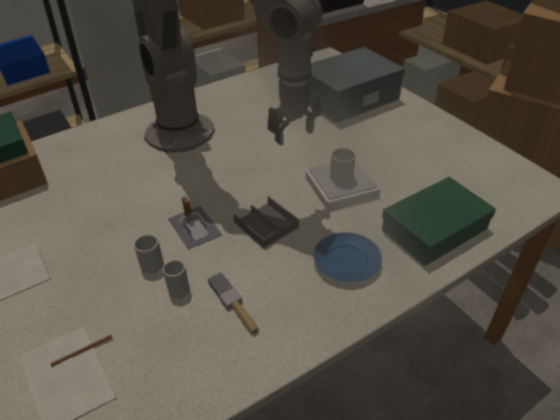

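drive_tool([
  {"tx": -0.3,"ty": -1,"tz": 0,"rx": 0,"ry": 0,"rz": 0,"grip": -1},
  {"tx": -0.3,"ty": -1,"tz": 0,"rx": 0,"ry": 0,"rz": 0,"grip": -1},
  {"tx": -0.3,"ty": -1,"tz": 0,"rx": 0,"ry": 0,"rz": 0,"grip": -1},
  {"tx": -0.3,"ty": -1,"tz": 0,"rx": 0,"ry": 0,"rz": 0,"grip": -1},
  {"tx": -0.3,"ty": -1,"tz": 0,"rx": 0,"ry": 0,"rz": 0,"grip": -1},
  {"tx": 0,"ty": 0,"tz": 0,"rx": 0,"ry": 0,"rz": 0,"grip": -1},
  {"tx": 0,"ty": 0,"tz": 0,"rx": 0,"ry": 0,"rz": 0,"grip": -1},
])

```text
clock: 59.22
tcp_pos: [0.4982, 0.0155, 0.2022]
orientation: [-3.14, -0.043, -0.005]
contact_force: [-0.4, -0.0, 0.1]
grip_width: 0.0851
```

```bash
python3 m6.py 36 top scene
python3 - <<'E'
import cv2
a=cv2.imread('pics/top36.png'); cv2.imwrite('pics/z36.png',cv2.resize(a[170:330,80:390],(800,413),interpolation=cv2.INTER_CUBIC))
E
```

```text
59.225 [0.49819715 0.01553417 0.20222224] [-3.13959711 -0.04292112 -0.0050208 ] [-0.4 -0.   0.1] [ 0.13  0.24 -0.32  1.99  0.09  0.93 -1.79]
lip [0.5823 0.0187 0.166 ] rel beaker [ 0.0353 -0.2458  0.05  ] yaw 1.57 nose-down -0.18 roll -0.09
beaker 292 (array([0.54532904, 0.26292671]), np.float64(0.06437266410660221))
```

View pics/z36.png

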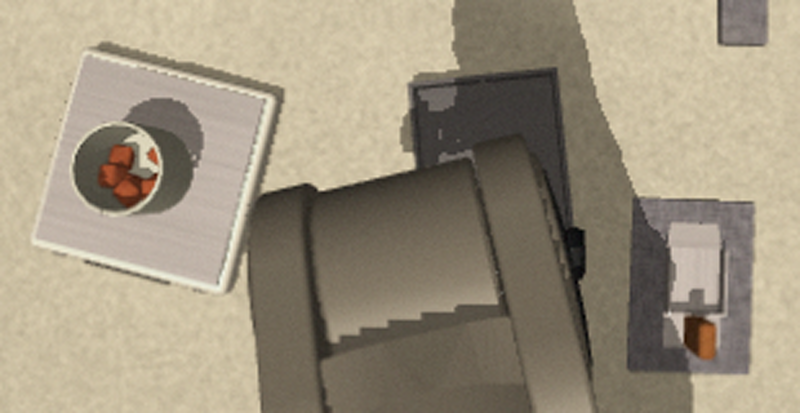

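```bash
python3 -c "
from h import *
print(workorder.hand_in())"
```

```text
the job is handed in; nothing more can be done
None
```

The job is done and handed in at about 59 s, with no verdict reported. I stood the widest beaker on the pan and released it. I then scooped four pieces from the left lane and three from the right into it, and stood the scoop back on its mat.

- **Beaker:** it was knocked about 13 mm off centre after the last pour. I gripped it, lifted it a few millimetres and re-centred it. The last check has it upright, about 2 mm from the pan centre.
- **Pieces:** the tray was seen empty after the second pour. All seven pieces were counted in the beaker in a close-up before the re-centring lift. In the last top picture pieces are visible in it and none lie on the pan or table, but I did not count them again.
- **Right lane:** one piece turned on the scoop and pushed another about 3 mm over the lip's edge. Nothing fell.
- **Scoop:** it stands upright, with its middle about 1 mm from the measured mat centre.
- **Bystanders:** the other two beakers measure where they started. The plate and brush look unmoved in the pictures.
- **Failed calls:** two early move calls were refused because their rows left out fields. They moved nothing.

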